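Gauge two adapter sleeves and fit the good one to the mixer

ROBOT

A 7-joint arm with a two-finger parallel gripper is mounted at the origin on the work surface. World frame = base frame: x ahead of the robot, y to its left, z up, the work surface at z = 0. Lengths are in m, angles in rad, forces in N, time in s.
With the tool pointing down it reaches from about 0.425 to 0.875 m from the base axis. Payload 8.4 kg.
Tool frame: the origin (TCP) lies between the finger pads; the fingertips stand 25 mm ahead of it and the grasp point (between the pads) lies 6 mm ahead of it; z points along the fingers, y is the line along which they close (so a half turn about z gives the same grasp; the last joint's range is limited). The gripper opens to 87 mm and grips with 3 to 60 N. Pads are 19 mm wide; open, the fingers measure 117 mm over their backs; the gripper's body (75 mm by 190 mm) begins 51 mm behind the grasp point.
Start: joints at [-1.241, 0.333, 0.04, 1.465, -0.013, 1.343, -0.059], TCP at [0.27, 0.591, 0.248] pointing down, gripper open.
Joint ranges: [-2.58, 2.58], [-0.38, 2.09], [-1.3, 1.39], [0.25, 2.4], [-1.5, 4.64], [0.08, 2.09], [-2.65, 2.65]. Speed limits (rad/s): [2.22, 2.22, 2.79, 2.79, 3.14, 3.14, 3.14].

INTERFACE

Orientations are given as a rotation vector (axis times angle).
In Python, from rig import status, vision, ticket gives the robot as it stands.
- The arm moves only by the tool carry_out, never from a script. Its argument "motion" is a list of rows, each an object with "rot": the turn, a rotation vector about the tool's x, y, z in degrees, a list of three; "travel": the shift along the tool's x, y, z in m, a list of three; "gripper": the finger opening in m, from 0 to 0.087. A call has 1 to 8 rows; each row is the pose to reach, as a shift and turn from the pose commanded when the call began, along the tool's axes at that moment; what a row does not reach only later rows make up. A row lasts 1/10 s, in which the tool goes at most 50 mm and 8.59 degrees, less where a joint would pass 70% of its speed; a pose out of reach is approached as far as the arm can. A call with a gripper value outside its range is refused whole. The fingers move at their own pace and stop on an object; "force" is the grip in N (left out, the last holds). Time passes only in rows, so rows that repeat a pose let the fingers close. It gives the time, the measured TCP pose, the force, the opening and the grip force at its end, in the units of the state.
- status.get_obs(): the state, without advancing time (a new reading comes with each control period).
- vision.camera(name): name is "side" or "top" or "wrist"; returns the picture (384x512x3 uint8, blue, green, red); there is no depth.
- vision.camera_model(name): a dict with "fx", "fy", "cx", "cy" (pixels), "k1" (the pictures are not rectified: a ray, as slopes to the right and down, at radius r is drawn at 1 + k1 r^2 times it, then the intrinsics apply), "T" (4x4, takes a point from camera to world coordinates); the wrist camera has in their place "tool_from_camera" (4x4, takes a point from camera to tool coordinates, whose origin is the TCP and whose axes are the flange's). Camera axes: x right, y up, looking along -z (the intrinsics and any distortion apply to the point x, -y, -z); pixel columns grow to the right and rows downward; lengths in m; the calibration is good to about 2 mm. A picture is of the moment at which its call begins: read the wrist's pose just before it. camera_model takes no time and is no camera call.
- ticket.sign_off(): hands the job in; it is judged then, once.
The state is a dict: "clock": time; "joint_positions": joint angles; "qvel": joint speeds; "joint_torque": joint torques, N m; "tool_pos": TCP position; "tool_rot": TCP orientation; "wrist_force": force on the tool from outside, world axes, zero at the start; "moment": the same for the moment, N m; "gripper_width": finger opening in m; "finger_force": force on a finger pad.
Only numpy, scipy, OpenCV 4.12 (cv2) and the standard library are available. Lean on these libraries where they do the work, as an engineer would, in place of code of your own. Each camera call takes 0.05 s, during which the arm holds its last target. There are 200 camera calls.

TASK

Two adapter sleeves stand in the rack: try one, then the other, by sliding it gently down over the stepped gauge pin as far as it goes and letting go of it there, upright. A sleeve that goes right down to the gauge's foot fits: take it again and seat it fully home on the mixer base, its two notched ears over the two pegs between the cheeks; one that stops at the pin's step is too tight: take it off and stand it upright in the steel tray. Sort the first sleeve before you move the second, and leave the other things on the bench where they are.

Things in the scene. Friction and masses are not known exactly. Their poses are not given: they have to be found in the camera images.
- sleeve_1: aluminium sleeve, upright: tube 56 mm outside, 100 mm tall, two ears 10 mm high at its foot along +y and -y (80 mm over both, 56 mm wide in x), each with an open end notch 12 mm wide, in to 28 mm from the axis. Origin: axis at underside, z up; half turns look alike. 0.4 kg. One sleeve's bore is 33 mm, the other's narrows to 24 mm in its lower half: which is not told. In a rack lane, ears along it
- sleeve_2: aluminium sleeve, upright: tube 56 mm outside, 100 mm tall, two ears 10 mm high at its foot along +y and -y (80 mm over both, 56 mm wide in x), each with an open end notch 12 mm wide, in to 28 mm from the axis. Origin: axis at underside, z up; half turns look alike. 0.4 kg. One sleeve's bore is 33 mm, the other's narrows to 24 mm in its lower half: which is not told. In a rack lane, ears along it
- rack: fixed grey rack, 130 mm (x) by 150 mm (y), floor 8 mm thick; three upright plates 6 mm thick at y = -72, 0, +72 mm run along x and rise to 103 mm above the bench: two lanes 66 mm wide, open at the x ends, a sleeve in each. 5 mm between tube and plates: fingers fit only along the lane (closing along rack x). Origin: centre of underside
- gauge: fixed steel gauge on a round dark foot (100 mm across, 15 mm thick). From the foot's top its pin is 27 mm thick for 55 mm, then a 3 mm high cone steps it to 20 mm; tapered tip 115 mm above the bench. The 33 mm bore slides down to the foot; the tight sleeve stops on the step, its underside about 56 mm above the foot's top. Origin: centre of underside
- gauge_foot (a point): point on the pin's axis at the top of the gauge's foot (15 mm above the bench), where the underside of a fitting sleeve comes to rest; z up
- base: fixed white mixer base, 190 mm (x) by 170 mm (y), black deck 60 mm above the bench. About base_seat: two steel pegs (8 mm thick, 22 mm high, tapered) at y = -34, +34 mm; outside them two upright cheeks, inner faces at y = -44, +44 mm, 70 mm long in x, 90 mm high over the deck. Fingers fit only in front and behind (closing along base x). Origin: centre of underside
- base_seat (a point): point on the mixer's deck midway between the two pegs (60 mm above the bench; 25 mm along the base's x from its centre), where the underside of the sleeve's axis belongs, with the ears along y; axes as the base
- tray: fixed open steel tray, 130 mm (x) by 150 mm (y), rim 25 mm above the bench, walls and floor 5 mm. Origin: centre of underside
- tray_in (a point): centre of the tray's inner floor, 5 mm above the bench
- jar: amber glass screw-top jar, 56 mm across, 90 mm tall; origin centre of underside. Bystander
- flask: white plastic bottle, 60 mm across, 120 mm tall; origin centre of underside. Bystander
- dishes: two stacked clear round dishes, 94 mm across, 34 mm high; origin centre of underside. Bystander
- marker: black marker pen lying flat, 140 mm long (along its x), 17 mm wide; origin under its middle. Bystander
Things that resemble listed ones, but are neither listed nor needed, are in the scene too. Leave any brown or green look-alike of the sleeve_2 alone.

How it is judged:
By the outcome, as a careful person would: the job done as asked, in the order asked, and still so for the second after the job is handed in, with the robot touching nothing.
It also fails if it takes over 72 s, if anything falls off the work surface, if the arm or the gripper's body presses on something with over 40 N, if the wrist force passes 120 N, or if a joint passes its speed limit or range.

## Working session

There is one attempt and no reset: what is moved stays moved. The work goes in short steps, Python scripts to look and compute and a tool call to move; the robot and the scene stay as the last step left them, time stands still between calls to the robot, and variables do not carry over. Pictures are saved under pics/ and viewed, at most 10 in all, crops included, and the job is handed in when it is done.

Besides the shell and the picture viewer there is one more tool, called after "Call:" as name([rows], argument=value, ...), one row to a line, values as JSON. carry_out: Moves the arm, as the interface text tells. Its arguments: {"type":"object","properties":{"motion":{"type":"array","items":{"type":"object","properties":{"rot":{"type":"array","items":{"type":"number"}},"travel":{"type":"array","items":{"type":"number"}},"gripper":{"type":"number"}}}},"force":{"type":"number"}},"required":["motion"]}

```bash
mkdir -p pics; cat > h.py <<'E'
import numpy as np, cv2
from scipy.spatial.transform import Rotation as R
from rig import status, vision, ticket
def model(n):
    m=vision.camera_model(n)
    if n=='wrist':
        o=status.get_obs(); T=np.eye(4); T[:3,:3]=R.from_rotvec(o['tool_rot']).as_matrix(); T[:3,3]=o['tool_pos']
        m=dict(m); m['T']=T@np.array(m['tool_from_camera'])
    return m
def ray(m,u,v):
    K=np.array([[m['fx'],0,m['cx']],[0,m['fy'],m['cy']],[0,0,1.]])
    p=cv2.undistortPoints(np.array([[[u,v]]],float),K,np.array([m['k1'],0,0,0.]))[0,0]
    T=np.array(m['T']); d=T[:3,:3]@np.array([p[0],-p[1],-1]); return T[:3,3],d
def onz(m,u,v,z):
    o,d=ray(m,u,v); return o+d*(z-o[2])/d[2]
def proj(m,P):
    T=np.array(m['T']); c=T[:3,:3].T@(np.array(P)-T[:3,3]); x,y=c[0]/-c[2],-c[1]/-c[2]; s=1+m['k1']*(x*x+y*y)
    return np.array([m['fx']*x*s+m['cx'],m['fy']*y*s+m['cy']])
def tri(a,b):
    (o1,d1),(o2,d2)=a,b; A=np.stack([d1,-d2],1); t=np.linalg.lstsq(A,o2-o1,rcond=None)[0]
    p,q=o1+t[0]*d1,o2+t[1]*d2; return (p+q)/2,np.linalg.norm(p-q)
E
python3 - <<'E'
from h import *
o=status.get_obs(); print(o)
for n in ('top','side'):
    m=model(n); print(n,m); cv2.imwrite(f'pics/{n}0.png',cv2.resize(vision.camera(n),(768,576),interpolation=cv2.INTER_CUBIC)); 
    cv2.imwrite(f'pics/{n}0raw.png',vision.camera(n))
print(model('wrist'))
E
```

```text
{'clock': 0.0, 'joint_positions': array([-1.24120088,  0.33390106,  0.03985966,  1.46626573, -0.0133573 ,
        1.34328305, -0.05849096]), 'qvel': array([-2.47359188e-04,  3.77531917e-04,  2.06392322e-04,  7.99211913e-05,
       -1.73217068e-03,  2.62288443e-03, -5.97570580e-04]), 'joint_torque': array([-4.34125777e-04, -6.56358290e+01,  1.33480992e+00, -4.03789830e+01,
       -5.97339822e-02,  4.48811974e-02,  1.77449024e-04]), 'tool_pos': array([0.27010827, 0.59075731, 0.24666813]), 'tool_rot': array([-6.68337303e-01, -3.06947768e+00,  2.48184502e-03]), 'wrist_force': array([-0.5990426 , -0.30129406,  0.4505874 ]), 'moment': array([0.02744492, 0.04533142, 0.04092444]), 'finger_force': 0.0, 'gripper_width': 0.08705231884756265}
top {'fx': 366.20758674939805, 'fy': 366.20758674939805, 'cx': 259.6607373750532, 'cy': 191.7684426752246, 'k1': -0.04873846375620223, 'T': array([[ 1.42238582e-01,  9.68287279e-01, -2.05397010e-01,
         3.32530617e-01],
       [-9.89832378e-01,  1.39189099e-01, -2.92960449e-02,
         4.37874703e-02],
       [ 2.22037234e-04,  2.07475639e-01,  9.7824
[... 554 characters left out ...]
5527615, 'cx': 252.99164234288324, 'cy': 185.2204713545214, 'k1': -0.03017212810533711, 'tool_from_camera': array([[-1.24266363e-03,  9.55069219e-01,  2.96380232e-01,
         8.16170317e-02],
       [ 9.99999104e-01,  1.03917198e-03,  8.44122902e-04,
        -6.53067539e-04],
       [ 4.98205768e-04,  2.96381015e-01, -9.55069655e-01,
        -1.37038092e-01],
       [ 0.00000000e+00,  0.00000000e+00,  0.00000000e+00,
         1.00000000e+00]]), 'T': array([[ 0.41692413, -0.86827201, -0.26884567,  0.19572039],
       [ 0.90894   ,  0.39777094,  0.12492539,  0.6243777 ],
       [-0.00153023, -0.29644899,  0.95504746,  0.38401559],
       [ 0.        ,  0.        ,  0.        ,  1.        ]])}
```

View pics/top0.png

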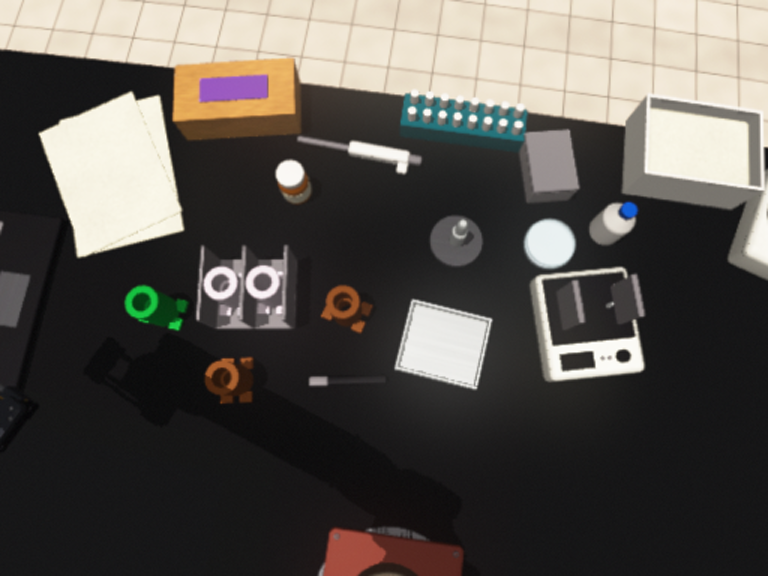

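View pics/side0.png

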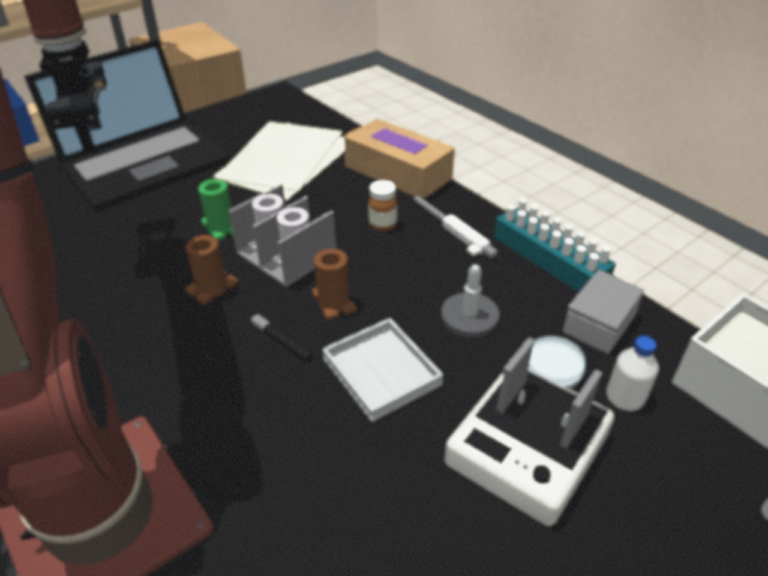

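Top view (768-px scale): the sleeves, with pale rims, are in the rack at (222,284) and (264,282). The look-alikes are green at (148,303) and brown at (342,305) and (228,378); I won't touch those. The gauge is at (457,240), the tray at (444,344) and the base at (590,322). The side view agrees: rims at (267,203) and (293,217), gauge tip at (474,270).

```bash
python3 - <<'E'
from h import *
I={n:cv2.imread(f'pics/{n}0raw.png') for n in('top','side')}; M={n:model(n) for n in I}
def ell(n,box,lo,hi=255,area=30,sat=None):
    x0,y0,x1,y1=box; c=I[n][y0:y1,x0:x1]; g=cv2.cvtColor(c,cv2.COLOR_BGR2GRAY)
    k=((g>=lo)&(g<=hi)).astype(np.uint8)
    out=[]
    for q in cv2.findContours(k,cv2.RETR_EXTERNAL,cv2.CHAIN_APPROX_NONE)[0]:
        if cv2.contourArea(q)>area:
            e=cv2.fitEllipse(cv2.convexHull(q)); out.append((e[0][0]+x0,e[0][1]+y0,*np.round(e[1],1),cv2.contourArea(q)))
    return sorted(out)
a=ell('top',(130,170,192,205),200); b=ell('side',(160,122,212,158),180)
print(a);print(b)
for p in a:
    for q in b:
        print(*[np.round(x,4) for x in tri(ray(M['top'],*p[:2]),ray(M['side'],*q[:2]))], 'z.108:',onz(M['top'],*p[:2],.108).round(4))
for n,box in(('top',(275,130,335,185)),('side',(285,165,345,225))):
    e=ell(n,box,38,area=200); print(n,e,[onz(M[n],*x[:2],.015).round(4) for x in e])
def quad(n,box,lo,z):
    x0,y0,x1,y1=box; g=cv2.cvtColor(I[n],cv2.COLOR_BGR2GRAY)[y0:y1,x0:x1]
    k=cv2.morphologyEx((g>lo).astype(np.uint8),cv2.MORPH_CLOSE,np.ones((5,5)))
    q=max(cv2.findContours(k,cv2.RETR_EXTERNAL,cv2.CHAIN_APPROX_NONE)[0],key=cv2.contourArea)
    r=cv2.approxPolyDP(cv2.convexHull(q),4,True)[:,0]+[x0,y0]
    print(n,[(tuple(p.tolist()),onz(M[n],*p,z)[:2].round(3).tolist()) for p in r])
quad('top',(255,190,335,265),90,.025); quad('side',(205,205,300,285),90,.025)
quad('top',(345,170,440,260),120,.06)
T=I['top'];S=I['side']
g=lambda c,s:cv2.resize(c,s,interpolation=cv2.INTER_CUBIC)
cv2.imwrite('pics/crop1.png',np.vstack([np.hstack([g(T[155:225,125:215],(400,300)),g(T[170:260,345:435],(300,300))]),np.hstack([g(S[115:195,140:240],(400,300)),g(S[220:350,290:420],(300,300))])]))
E
```

```text
[(146.56738662719727, 188.19951248168945, np.float64(20.5), np.float64(22.2), 336.5), (175.54040908813477, 187.22211837768555, np.float64(20.2), np.float64(25.1), 348.0)]
[(163.5552921295166, 192.7838134765625, np.float64(45.4), np.float64(107.5), 314.0), (194.32517623901367, 143.9806671142578, np.float64(12.0), np.float64(20.1), 166.0)]
[ 0.5029  0.4691 -0.1858] 0.0804 z.108: [0.4896 0.3546 0.108 ]
[0.5179 0.3618 0.0561] 0.044 z.108: [0.4896 0.3546 0.108 ]
[ 0.4766  0.3468 -0.0737] 0.1243 z.108: [0.5026 0.2822 0.108 ]
[0.5014 0.2824 0.109 ] 0.0023 z.108: [0.5026 0.2822 0.108 ]
top [(303.7785301208496, 160.47446823120117, np.float64(35.5), np.float64(36.2), 974.5)] [array([ 0.6477, -0.0369,  0.015 ])]Traceback (most recent call last):
  File "<stdin>", line 17, in <module>
  File "<stdin>", line 9, in ell
cv2.error: OpenCV(4.12.0) /io/opencv/modules/imgproc/src/shapedescr.cpp:361: error: (-201:Incorrect size of input array) There should be at least 5 points to fit the ellipse in function 'fitEllipseNoDirect'
```

```bash
python3 - <<'E'
from h import *
I={n:cv2.imread(f'pics/{n}0raw.png') for n in('top','side')}; M={n:model(n) for n in I}
def quad(n,box,lo,z,hi=255):
    x0,y0,x1,y1=box; g=cv2.cvtColor(I[n],cv2.COLOR_BGR2GRAY)[y0:y1,x0:x1]
    k=cv2.morphologyEx(((g>lo)&(g<hi)).astype(np.uint8),cv2.MORPH_CLOSE,np.ones((5,5)))
    q=max(cv2.findContours(k,cv2.RETR_EXTERNAL,cv2.CHAIN_APPROX_NONE)[0],key=cv2.contourArea)
    r=cv2.approxPolyDP(cv2.convexHull(q),4,True)[:,0]+[x0,y0]
    print(n,[(tuple(p.tolist()),onz(M[n],*p,z)[:2].round(3).tolist()) for p in r])
quad('top',(255,190,335,265),90,.025); quad('side',(205,205,300,285),90,.025)
quad('top',(345,170,440,260),120,.06)
quad('top',(125,160,205,225),70,.05)
T=I['top'];S=I['side']
for c in (S[165:225,285:345],):
    g0=cv2.cvtColor(c,cv2.COLOR_BGR2GRAY); k=(g0>45).astype(np.uint8)
    q=max(cv2.findContours(k,cv2.RETR_EXTERNAL,cv2.CHAIN_APPROX_NONE)[0],key=cv2.contourArea); print(q[:,0].min(0)+[285,165],q[:,0].max(0)+[285,165])
    u=(q[:,0,0].min()+q[:,0,0].max())/2+285
g=lambda c,s:cv2.resize(c,s,interpolation=cv2.INTER_CUBIC)
cv2.imwrite('pics/crop1.png',np.vstack([np.hstack([g(T[155:225,125:215],(400,300)),g(T[170:260,345:435],(300,300))]),np.hstack([g(S[115:195,140:240],(400,300)),g(S[220:350,290:420],(300,300))])]))
E
```

```text
top [((275, 199), [0.525, 0.029]), ((328, 213), [0.507, -0.119]), ((317, 259), [0.38, -0.103]), ((263, 246), [0.394, 0.043])]
side [((261, 212), [0.528, 0.027]), ((294, 247), [0.513, -0.113]), ((294, 254), [0.499, -0.128]), ((248, 280), [0.372, -0.119]), ((215, 232), [0.397, 0.044])]
top [((352, 170), [0.626, -0.165]), ((381, 170), [0.637, -0.243]), ((423, 183), [0.617, -0.358]), ((427, 247), [0.448, -0.377]), ((364, 252), [0.413, -0.215])]
top [((191, 164), [0.583, 0.268]), ((193, 218), [0.438, 0.236]), ((131, 213), [0.428, 0.402]), ((134, 164), [0.561, 0.423])]
[293 174] [333 224]
```

View pics/crop1.png

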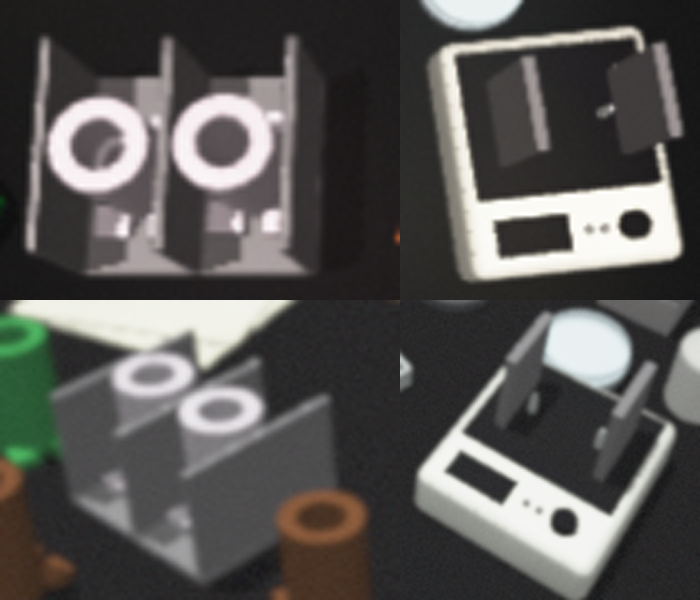

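The crop shows both aluminium sleeves in the rack with their ears along the lanes. On the mixer, the pegs stand between the cheeks with the panel towards the robot. I'll move over the rack for a wrist view.

```bash
cat >> h.py <<'E'
def plan(p,ang=None,rows=True):
    """tool-frame travel and z-turn (deg) to bring TCP to p, closing axis at world angle ang (deg)"""
    o=status.get_obs(); A=R.from_rotvec(o['tool_rot']).as_matrix()
    t=A.T@(np.array(p)-o['tool_pos']); y=A[:,1]; cur=np.degrees(np.arctan2(y[1],y[0]))
    print('t',round(o['clock'],2),'pos',o['tool_pos'].round(4),'close-ang',round(cur,2),'zaxis',A[:,2].round(3),'j',o['joint_positions'].round(2),'w',round(o['gripper_width'],4),'F',o['wrist_force'].round(1))
    print(' travel',t.round(4),'dist',np.linalg.norm(t).round(3))
    if ang is not None:
        d=-(ang-cur); d=(d+90)%180-90; print(' rz deg about tool z',round(d,2),'or',round(d-180*np.sign(d),2))
E
python3 -c "
from h import *
plan([.485,.318,.26],10.2)"
```

```text
t 0.2 pos [0.2702 0.5909 0.247 ] close-ang 65.43 zaxis [-0.    -0.001 -1.   ] j [-1.24  0.33  0.04  1.47 -0.01  1.34 -0.06] w 0.0871 F [ 0.8 -0.2  0.9]
 travel [-0.3089 -0.1589 -0.0128] dist 0.348
 rz deg about tool z 55.23 or -124.77
```

Call:
carry_out([
  {"travel":[-0.309,-0.159,-0.013],"rot":[0,0,55.2],"gripper":0.087},
  {"travel":[-0.309,-0.159,-0.013],"rot":[0,0,55.2],"gripper":0.087},
  {"travel":[-0.309,-0.159,-0.013],"rot":[0,0,55.2],"gripper":0.087},
  {"travel":[-0.309,-0.159,-0.013],"rot":[0,0,55.2],"gripper":0.087},
  {"travel":[-0.309,-0.159,-0.013],"rot":[0,0,55.2],"gripper":0.087},
  {"travel":[-0.309,-0.159,-0.013],"rot":[0,0,55.2],"gripper":0.087},
  {"travel":[-0.309,-0.159,-0.013],"rot":[0,0,55.2],"gripper":0.087},
  {"travel":[-0.309,-0.159,-0.013],"rot":[0,0,55.2],"gripper":0.087},
])

```text
clock: 1.0
tool_pos: [0.49, 0.3107, 0.2612]
tool_rot: [2.028, 2.395, 0.0]
wrist_force: [-0.4, 0.0, 0.0]
gripper_width: 0.0872
finger_force: 0.0
```

```bash
python3 - <<'E'
from h import *
m=model('wrist'); im=vision.camera('wrist'); cv2.imwrite('pics/w1.png',im)
import pickle; pickle.dump(m,open('pics/w1.pkl','wb'))
plan([.5,.28,.26],10.2)
g=cv2.cvtColor(im,cv2.COLOR_BGR2GRAY)
k=(g>200).astype(np.uint8)
for q in cv2.findContours(k,cv2.RETR_EXTERNAL,cv2.CHAIN_APPROX_NONE)[0]:
    if cv2.contourArea(q)>300 :
        e=cv2.fitEllipse(cv2.convexHull(q)); print(np.round(e[0],1),np.round(e[1],1),onz(m,*e[0],.108).round(4))
E
```

```text
t 1.05 pos [0.4876 0.3144 0.2609] close-ang 9.83 zaxis [ 0.001 -0.001 -1.   ] j [-0.95  0.18  0.34  1.64 -0.06  1.33 -0.42] w 0.0871 F [-0.1  0.8 -1. ]
 travel [-0.036   0.0064  0.0009] dist 0.037
 rz deg about tool z -0.37 or 179.63
[442.5 227.4] [38.3 45.5] [0.6955 0.2882 0.108 ]
[272.  191.7] [ 65.4 173.3] [0.5113 0.2978 0.108 ]
[256.3 124.1] [ 72. 118.] [0.4847 0.361  0.108 ]
[261.5  90.8] [  6.2 166.7] [0.4843 0.3912 0.108 ]
[366.5  34.2] [15.9 21.3] [0.5661 0.4531 0.108 ]
```

View pics/w1.png

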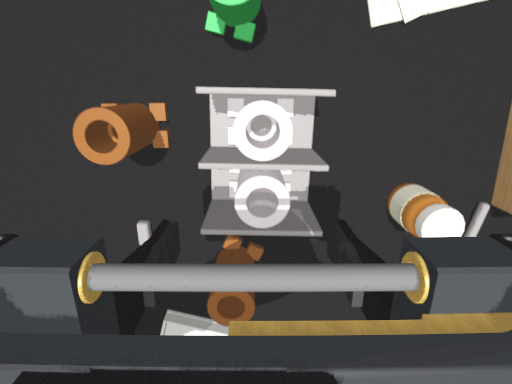

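The wrist view shows the rims at about (262,131) and (262,203), with the plate edges almost level in the picture. The far bore shows an inner ledge and the near one looks plain. I'll take the near sleeve first.

```bash
python3 - <<'E'
from h import *
import pickle
m=pickle.load(open('pics/w1.pkl','rb')); im=cv2.imread('pics/w1.png'); g=cv2.cvtColor(im,cv2.COLOR_BGR2GRAY)
mt=model('top')
for nm,(cx,cy),tp in (('far',(262,131),(146.6,188.2)),('near',(262,203),(175.5,187.2))):
    for th in (215,235,248):
        # outer radial edge of bright rim
        pts=[]
        for a in np.linspace(0,2*np.pi,72,endpoint=False):
            rs=np.arange(20,38,.25); xs=cx+rs*np.cos(a); ys=cy+rs*np.sin(a)
            v=cv2.remap(g,xs.astype(np.float32)[None],ys.astype(np.float32)[None],1)[0].astype(float)
            i=np.where(v<th)[0]
            if len(i) and i[0]>0: pts.append((xs[i[0]],ys[i[0]]))
        if len(pts)<10: continue
        e=cv2.fitEllipse(np.float32(pts)); print(nm,th,len(pts),np.round(e[0],1),np.round(e[1],1),onz(m,*e[0],.108).round(4),[np.round(x,4) for x in tri(ray(m,*e[0]),ray(mt,*tp))])
# plate edges
for z,(a,b) in ((.103,((195,91),(335,93))),(.103,((200,165),(327,166))),(.103,((203,232),(321,234)))):
    P,Q=onz(m,*a,z),onz(m,*b,z); d=Q-P; print(P.round(3),Q.round(3),np.degrees(np.arctan2(d[1],d[0])))
E
```

```text
far 215 53 [262.5 129.9] [59.9 66.7] [0.4913 0.3566 0.108 ] [array([0.491 , 0.3561, 0.103 ]), np.float64(0.0011)]
far 235 71 [261.4 130.3] [59.  65.2] [0.4903 0.3561 0.108 ] [array([0.4904, 0.3557, 0.1044]), np.float64(0.0002)]
far 248 71 [261.4 130.3] [58.4 64.1] [0.4903 0.3561 0.108 ] [array([0.4904, 0.3557, 0.1044]), np.float64(0.0002)]
near 215 38 [262.5 197.6] [44.6 58.1] [0.503  0.2901 0.108 ] [array([0.5045, 0.2857, 0.0956]), np.float64(0.0008)]
near 235 36 [262.2 198.7] [45.8 55.9] [0.5029 0.2889 0.108 ] [array([0.5042, 0.2852, 0.0975]), np.float64(0.0007)]
near 248 33 [262.4 198.3] [44.2 54.4] [0.503  0.2894 0.108 ] [array([0.5044, 0.2854, 0.0968]), np.float64(0.0007)]
[0.424 0.381 0.103] [0.552 0.401 0.103] 8.680292057188215
[0.437 0.312 0.103] [0.561 0.332 0.103] 8.95691928755448
[0.448 0.24  0.103] [0.572 0.258 0.103] 8.308134999774312
```

```bash
python3 -c "
from h import *
plan([.502,.2835,.16],8.9)
plan([.502,.2835,.091],8.9)"
```

```text
t 1.05 pos [0.4876 0.3144 0.2609] close-ang 9.83 zaxis [ 0.001 -0.001 -1.   ] j [-0.95  0.18  0.34  1.64 -0.06  1.33 -0.42] w 0.0871 F [-0.1  0.8 -1. ]
 travel [-0.0328  0.0089  0.1009] dist 0.106
 rz deg about tool z 0.93 or -179.07
t 1.05 pos [0.4876 0.3144 0.2609] close-ang 9.83 zaxis [ 0.001 -0.001 -1.   ] j [-0.95  0.18  0.34  1.64 -0.06  1.33 -0.42] w 0.0871 F [-0.1  0.8 -1. ]
 travel [-0.0328  0.0088  0.1699] dist 0.173
 rz deg about tool z 0.93 or -179.07
```

Call:
carry_out([
  {"travel":[-0.037,0.0106,0.05],"rot":[0,0,1.3]},
  {"travel":[-0.037,0.0106,0.09],"rot":[0,0,1.3]},
  {"travel":[-0.037,0.0106,0.1],"rot":[0,0,1.3]},
  {"travel":[-0.037,0.0106,0.1],"rot":[0,0,1.3]},
  {"travel":[-0.037,0.0106,0.1],"rot":[0,0,1.3]},
])

```text
validation failed for argument at $.mo...
```

```bash
python3 -c "
from h import *
plan([.502,.2835,.091],8.9)
m=model('wrist'); im=vision.camera('wrist'); cv2.imwrite('pics/w2.png',im)
print(proj(m,[.502,.2835,.108]), proj(m,[.491,.356,.108]))"
```

```text
t 1.05 pos [0.4876 0.3144 0.2609] close-ang 9.83 zaxis [ 0.001 -0.001 -1.   ] j [-0.95  0.18  0.34  1.64 -0.06  1.33 -0.42] w 0.0871 F [-0.1  0.8 -1. ]
 travel [-0.0328  0.0088  0.1699] dist 0.173
 rz deg about tool z 0.93 or -179.07
[262.16113908 207.62064551] [264.38817039 135.11592867]
```

View pics/w2.png

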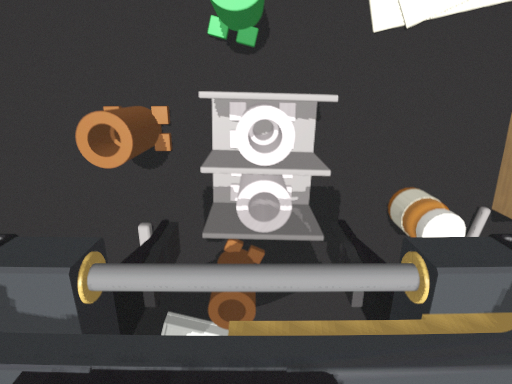

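The call was refused because each row needs a gripper value. The view shows the near rim at (264,206), against (262,208) predicted, so the aim is within 2 mm. I'll move in, descend and grip.

Call:
carry_out([
  {"travel":[-0.0355,0.011,0.05],"rot":[0,0,1.3],"gripper":0.087},
  {"travel":[-0.0355,0.011,0.09],"rot":[0,0,1.3],"gripper":0.087},
  {"travel":[-0.0355,0.011,0.1],"rot":[0,0,1.3],"gripper":0.087},
  {"travel":[-0.0355,0.011,0.1],"rot":[0,0,1.3],"gripper":0.087},
  {"travel":[-0.0355,0.011,0.1],"rot":[0,0,1.3],"gripper":0.087},
])

```text
clock: 1.6
tool_pos: [0.5023, 0.2872, 0.1624]
tool_rot: [-2.039, -2.39, -0.003]
wrist_force: [0.1, -0.6, 0.7]
gripper_width: 0.0868
finger_force: 0.0
```

```bash
python3 -c "
from h import *
plan([.502,.285,.091],8.9)"
```

```text
t 1.6 pos [0.5023 0.2872 0.1624] close-ang 9.07 zaxis [ 0.001  0.002 -1.   ] j [-0.9   0.25  0.35  1.77 -0.1   1.14 -0.36] w 0.0868 F [ 0.1 -0.6  0.7]
 travel [-0.0022 -0.0007  0.0714] dist 0.071
 rz deg about tool z 0.17 or -179.83
```

Call:
carry_out([
  {"travel":[-0.001,0,0.03],"rot":[0,0,0],"gripper":0.087},
  {"travel":[-0.001,0,0.06],"rot":[0,0,0],"gripper":0.087},
  {"travel":[-0.001,0,0.07],"rot":[0,0,0],"gripper":0.087},
  {"travel":[-0.001,0,0.07],"rot":[0,0,0],"gripper":0.05},
  {"travel":[-0.001,0,0.07],"rot":[0,0,0],"gripper":0.05},
  {"travel":[-0.001,0,0.07],"rot":[0,0,0],"gripper":0.05},
  {"travel":[-0.001,0,0.07],"rot":[0,0,0],"gripper":0.05},
  {"travel":[-0.001,0,0.07],"rot":[0,0,0],"gripper":0.05},
], force=25)

```text
clock: 2.4
tool_pos: [0.5034, 0.2846, 0.0917]
tool_rot: [2.041, 2.387, 0.004]
wrist_force: [1.5, 0.8, -2.6]
gripper_width: 0.0558
finger_force: 25.0
```

```bash
python3 -c "
from h import *
plan([.648,-.037,.30],99)
I=cv2.imread('pics/top0raw.png'); mt=model('top'); I2=cv2.imread('pics/side0raw.png'); ms=model('side')
# gauge: foot ellipse in top at various thresholds, and tip
for th in (30,38,45,52):
    g=cv2.cvtColor(I,cv2.COLOR_BGR2GRAY)[135:185,280:330]; q=max(cv2.findContours((g>th).astype(np.uint8),0,1)[0],key=cv2.contourArea)
    e=cv2.fitEllipse(cv2.convexHull(q)); print(th,np.round(e[0],1)+[280,135],np.round(e[1],1),onz(mt,e[0][0]+280,e[0][1]+135,.015).round(4))
print('proj foot',proj(ms,[.648,-.037,.015]),proj(ms,[.648,-.037,.115]),proj(mt,[.648,-.037,.115]))
cv2.imwrite('pics/g.png',np.hstack([cv2.resize(I[130:190,275:335],(390,390),interpolation=2),cv2.resize(I2[170:230,285:345],(390,390),interpolation=2)]))"
```

```text
t 2.4 pos [0.5034 0.2846 0.0917] close-ang 8.93 zaxis [ 0.002  0.001 -1.   ] j [-0.88  0.33  0.34  1.84 -0.13  1.   -0.33] w 0.0558 F [ 1.5  0.8 -2.6]
 travel [-0.3399  0.0934 -0.2084] dist 0.41
 rz deg about tool z 89.93 or -90.07
30 [310.5 165.4] [52.6 71.5] [ 0.636  -0.0573  0.015 ]
38 [303.8 160.4] [35.3 36.2] [ 0.648 -0.037  0.015]
45 [303.7 160.2] [34.5 35.7] [ 0.6485 -0.0366  0.015 ]
52 [303.7 160.2] [34.1 35.3] [ 0.6483 -0.0366  0.015 ]
proj foot [312.22090189 207.66527528] [315.53411753 178.09362197] [308.43746661 148.99649963]
```

View pics/g.png

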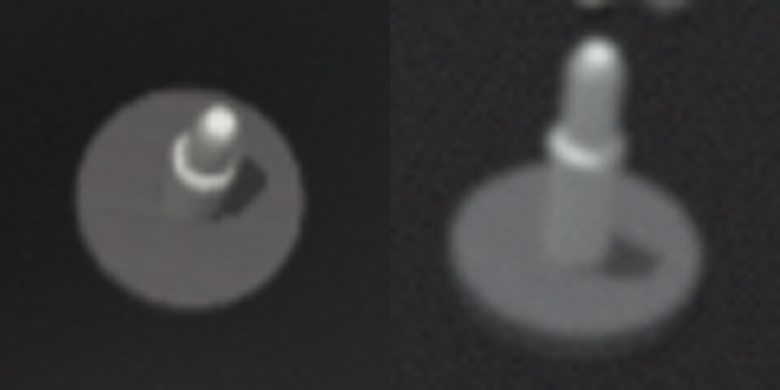

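Gauge crop: the pin tip is at top-camera pixel (308.8,148.8), against (308.4,149.0) predicted from the foot centre, and the side view agrees to about 1.5 px. That puts the gauge near (0.649,-0.037). The grasp is good, with a 55.8 mm opening, so I'll lift and carry.

Call:
carry_out([
  {"travel":[0,0,-0.05],"rot":[0,0,0],"gripper":0.05},
  {"travel":[0,0,-0.1],"rot":[0,0,0],"gripper":0.05},
  {"travel":[0,0,-0.14],"rot":[0,0,0],"gripper":0.05},
  {"travel":[-0.045,0.012,-0.16],"rot":[0,0,8],"gripper":0.05},
  {"travel":[-0.09,0.025,-0.16],"rot":[0,0,16],"gripper":0.05},
  {"travel":[-0.135,0.037,-0.16],"rot":[0,0,24],"gripper":0.05},
  {"travel":[-0.18,0.05,-0.16],"rot":[0,0,32],"gripper":0.05},
  {"travel":[-0.22,0.06,-0.16],"rot":[0,0,40],"gripper":0.05},
])

```text
clock: 3.2
tool_pos: [0.596, 0.0734, 0.2502]
tool_rot: [2.74, 1.536, -0.002]
wrist_force: [0.0, 0.2, -4.8]
gripper_width: 0.0556
finger_force: 24.9
```

```bash
python3 -c "
from h import *
plan([.649,-.0375,.25],98.93)"
```

```text
t 3.2 pos [0.596  0.0734 0.2502] close-ang -31.46 zaxis [-0.001 -0.    -1.   ] j [-0.68  0.25  0.59  1.61 -0.14  1.32 -0.62] w 0.0556 F [ 0.   0.2 -4.8]
 travel [-0.0669  0.1031  0.0002] dist 0.123
 rz deg about tool z 49.61 or -130.39
```

Call:
carry_out([
  {"travel":[-0.025,0.04,0],"rot":[0,0,8.5],"gripper":0.05},
  {"travel":[-0.05,0.08,0],"rot":[0,0,17],"gripper":0.05},
  {"travel":[-0.067,0.103,0],"rot":[0,0,25.5],"gripper":0.05},
  {"travel":[-0.067,0.103,0],"rot":[0,0,34],"gripper":0.05},
  {"travel":[-0.067,0.103,0],"rot":[0,0,42.5],"gripper":0.05},
  {"travel":[-0.067,0.103,0],"rot":[0,0,49.6],"gripper":0.05},
  {"travel":[-0.067,0.103,0],"rot":[0,0,49.6],"gripper":0.05},
  {"travel":[-0.067,0.103,0],"rot":[0,0,49.6],"gripper":0.05},
])

```text
clock: 4.0
tool_pos: [0.6491, -0.0342, 0.25]
tool_rot: [3.131, 0.262, -0.002]
wrist_force: [0.5, 0.5, -4.8]
gripper_width: 0.0561
finger_force: 24.9
```

```bash
python3 - <<'E'
from h import *
plan([.649,-.0375,.25],98.93)
I=vision.camera('side');J=vision.camera('top');m=model('wrist');W=vision.camera('wrist')
print(proj(m,[.649,-.0375,.115]),proj(m,[.649,-.0375,.015]))
cv2.imwrite('pics/c2.png',np.vstack([np.hstack([cv2.resize(I[80:230,250:400],(300,300),interpolation=2),cv2.resize(J[90:190,250:350],(300,300),interpolation=2)]),cv2.resize(W,(600,300))]))
cv2.imwrite('pics/w3.png',W)
E
```

```text
t 4.0 pos [ 0.6491 -0.0342  0.25  ] close-ang -80.44 zaxis [-0.001 -0.    -1.   ] j [-0.59  0.41  0.78  1.49 -0.29  1.36 -1.2 ] w 0.0561 F [ 0.5  0.5 -4.8]
 travel [-0.0007  0.0032  0.    ] dist 0.003
 rz deg about tool z 0.63 or -179.37
[255.64899884 182.81676075] [255.01054328 159.32795938]
```

View pics/c2.png

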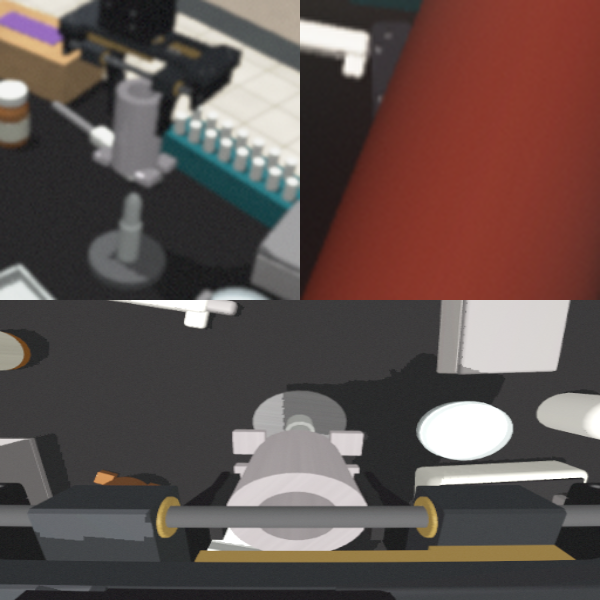

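The combined view shows the sleeve upright over the pin: the tip is at wrist (256,160) and the sleeve axis at about column 254. I'll check the foot's edges numerically.

```bash
python3 - <<'E'
from h import *
m=model('wrist'); W=vision.camera('wrist'); g=cv2.GaussianBlur(cv2.cvtColor(W,cv2.COLOR_BGR2GRAY),(3,3),0).astype(int)
plan([.649,-.0375,.25],98.93)
print(np.round(proj(m,[.649,-.0375,.015])))
print('col255',g[100:150:2,235].tolist())
print('row140',g[150,205:225].tolist(),g[150,285:305].tolist())
# edge points by radial search
c=proj(m,[.649,-.0375,.015]); P=[]
for a in np.radians(list(range(180,245,4))+list(range(325,361,4))):
    rs=np.arange(25,60,.5); v=cv2.remap(g.astype(np.float32),(c[0]+rs*np.cos(a)).astype(np.float32)[None],(c[1]+rs*np.sin(a)).astype(np.float32)[None],1)[0]
    d=v[:-4]-v[4:]; i=d.argmax()
    if d[i]>12: P.append(onz(m,c[0]+(rs[i]+1)*np.cos(a),c[1]+(rs[i]+1)*np.sin(a),.015)[:2])
P=np.array(P); print(len(P)); 
from scipy.optimize import least_squares
s=least_squares(lambda q:np.hypot(*(P-q).T)-.05,[.649,-.0375],loss='soft_l1',f_scale=.001); print(s.x, np.abs(s.fun).max())
print((P).round(3).tolist())
E
```

```text
t 4.2 pos [ 0.6494 -0.0344  0.2505] close-ang -80.56 zaxis [-0.  0. -1.] j [-0.59  0.41  0.78  1.49 -0.29  1.36 -1.2 ] w 0.0562 F [ 0.5  0.5 -5.7]
 travel [-0.0009  0.003   0.0005] dist 0.003
 rz deg about tool z 0.51 or -179.49
[255. 159.]
col255 [60, 60, 60, 60, 62, 61, 60, 60, 61, 61, 78, 147, 175, 175, 174, 176, 178, 177, 176, 176, 175, 176, 177, 175, 176]
row140 [61, 61, 62, 61, 61, 61, 60, 60, 60, 68, 97, 141, 170, 177, 176, 176, 177, 177, 177, 176] [113, 113, 112, 112, 112, 112, 112, 112, 108, 95, 70, 49, 43, 43, 43, 42, 40, 40, 42, 42]
26
[ 0.65141246 -0.03730955] 0.0007143955455916826
[[0.641, 0.011], [0.644, 0.012], [0.648, 0.012], [0.651, 0.012], [0.655, 0.012], [0.659, 0.012], [0.662, 0.012], [0.666, 0.011], [0.669, 0.009], [0.672, 0.008], [0.676, 0.006], [0.679, 0.004], [0.682, 0.003], [0.684, 0.0], [0.687, -0.002], [0.69, -0.005], [0.692, -0.007], [0.686, -0.074], [0.683, -0.076], [0.68, -0.078], [0.677, -0.08], [0.674, -0.082], [0.67, -0.083], [0.667, -0.085], [0.663, -0.085], [0.66, -0.086]]
```

Call:
carry_out([
  {"travel":[0.0007,0.0027,0.0],"rot":[0,0,0],"gripper":0.05},
  {"travel":[0.0007,0.0027,0.02],"rot":[0,0,0],"gripper":0.05},
  {"travel":[0.0007,0.0027,0.04],"rot":[0,0,0],"gripper":0.05},
  {"travel":[0.0007,0.0027,0.05],"rot":[0,0,0],"gripper":0.05},
  {"travel":[0.0007,0.0027,0.058],"rot":[0,0,0],"gripper":0.05},
  {"travel":[0.0007,0.0027,0.066],"rot":[0,0,0],"gripper":0.05},
  {"travel":[0.0007,0.0027,0.074],"rot":[0,0,0],"gripper":0.05},
  {"travel":[0.0007,0.0027,0.082],"rot":[0,0,0],"gripper":0.05},
])

```text
clock: 5.0
tool_pos: [0.6509, -0.0371, 0.1684]
tool_rot: [3.131, 0.256, 0.001]
wrist_force: [1.1, -0.3, -5.2]
gripper_width: 0.0559
finger_force: 24.9
```

Call:
carry_out([
  {"travel":[0,0,0.004],"rot":[0,0,0],"gripper":0.05},
  {"travel":[0,0,0.008],"rot":[0,0,0],"gripper":0.05},
  {"travel":[0,0,0.011],"rot":[0,0,0],"gripper":0.05},
  {"travel":[0,0,0.014],"rot":[0,0,0],"gripper":0.05},
  {"travel":[0,0,0.016],"rot":[0,0,0],"gripper":0.05},
  {"travel":[0,0,0.016],"rot":[0,0,0],"gripper":0.05},
])

```text
clock: 5.6
tool_pos: [0.6505, -0.037, 0.1523]
tool_rot: [3.131, 0.256, -0.001]
wrist_force: [-0.2, 0.7, -6.0]
gripper_width: 0.0553
finger_force: 24.9
```

Call:
carry_out([
  {"travel":[0,0,0.01],"rot":[0,0,0],"gripper":0.05},
  {"travel":[0,0,0.02],"rot":[0,0,0],"gripper":0.05},
  {"travel":[0,0,0.03],"rot":[0,0,0],"gripper":0.05},
  {"travel":[0,0,0.039],"rot":[0,0,0],"gripper":0.05},
  {"travel":[0,0,0.046],"rot":[0,0,0],"gripper":0.05},
  {"travel":[0,0,0.05],"rot":[0,0,0],"gripper":0.05},
  {"travel":[0,0,0.052],"rot":[0,0,0],"gripper":0.05},
  {"travel":[0,0,0.052],"rot":[0,0,0],"gripper":0.05},
])

```text
clock: 6.4
tool_pos: [0.6507, -0.0371, 0.1005]
tool_rot: [3.131, 0.255, -0.0]
wrist_force: [0.4, 0.1, -4.1]
gripper_width: 0.056
finger_force: 24.9
```

Call:
carry_out([
  {"travel":[0,0,0.001],"rot":[0,0,0],"gripper":0.05},
  {"travel":[0,0,0.0018],"rot":[0,0,0],"gripper":0.05},
  {"travel":[0,0,0.0025],"rot":[0,0,0],"gripper":0.05},
  {"travel":[0,0,0.0025],"rot":[0,0,0],"gripper":0.05},
])

```text
clock: 6.8
tool_pos: [0.6509, -0.0371, 0.0987]
tool_rot: [-3.131, -0.255, -0.001]
wrist_force: [-0.7, -0.3, 0.3]
gripper_width: 0.0561
finger_force: 24.9
```

The wrist load dropped to zero with the underside at about 15 mm. It has gone well past the step and down to the foot, so sleeve 1 fits. I'll release it.

Call:
carry_out([
  {"travel":[0,0,0],"rot":[0,0,0],"gripper":0.087},
  {"travel":[0,0,0],"rot":[0,0,0],"gripper":0.087},
  {"travel":[0,0,0],"rot":[0,0,0],"gripper":0.087},
  {"travel":[0,0,0],"rot":[0,0,0],"gripper":0.087},
  {"travel":[0,0,0],"rot":[0,0,0],"gripper":0.087},
  {"travel":[0,0,-0.03],"rot":[0,0,0],"gripper":0.087},
  {"travel":[0,0,-0.07],"rot":[0,0,0],"gripper":0.087},
  {"travel":[0,0,-0.12],"rot":[0,0,0],"gripper":0.087},
])

```text
clock: 7.6
tool_pos: [0.6496, -0.0369, 0.2179]
tool_rot: [3.131, 0.255, -0.005]
wrist_force: [1.3, 1.6, 0.5]
gripper_width: 0.0869
finger_force: 0.0
```

```bash
python3 - <<'E'
from h import *
ms=model('side'); mt=model('top')
s=[onz(ms,347.6,264.2,.071),onz(ms,377.5,279.4,.071)]; print(s, onz(mt,406.5,203.6,.071)); d=s[0]-s[1]; print(np.degrees(np.arctan2(-d[0],d[1])))
c=(s[0]+s[1])/2; plan([c[0],c[1],.30],-80)
E
```

```text
[array([ 0.53943038, -0.24794667,  0.071     ]), array([ 0.5572788 , -0.31414767,  0.071     ])] [ 0.55223431 -0.31264968  0.071     ]
15.08871983240656
t 7.6 pos [ 0.6496 -0.0369  0.2179] close-ang -80.68 zaxis [-0.003 -0.    -1.   ] j [-0.58  0.43  0.77  1.53 -0.3   1.31 -1.18] w 0.0869 F [1.3 1.6 0.5]
 travel [-0.1397  0.2245 -0.0816] dist 0.277
 rz deg about tool z -0.68 or 179.32
```

Call:
carry_out([
  {"travel":[-0.02,0.04,-0.04],"rot":[0,0,-1],"gripper":0.087},
  {"travel":[-0.045,0.08,-0.06],"rot":[0,0,-2],"gripper":0.087},
  {"travel":[-0.07,0.12,-0.08],"rot":[0,0,-5],"gripper":0.087},
  {"travel":[-0.1,0.16,-0.08],"rot":[0,0,-5],"gripper":0.087},
  {"travel":[-0.125,0.2,-0.08],"rot":[0,0,-5],"gripper":0.087},
  {"travel":[-0.14,0.2245,-0.08],"rot":[0,0,-5],"gripper":0.087},
  {"travel":[-0.14,0.2245,-0.08],"rot":[0,0,-5],"gripper":0.087},
  {"travel":[-0.14,0.2245,-0.08],"rot":[0,0,-5],"gripper":0.087},
])

```text
clock: 8.4
tool_pos: [0.5484, -0.2822, 0.2982]
tool_rot: [-3.117, -0.388, -0.001]
wrist_force: [1.1, 2.1, -1.0]
gripper_width: 0.0867
finger_force: 0.0
```

```bash
python3 - <<'E'
from h import *
import pickle
m=model('wrist'); W=vision.camera('wrist'); cv2.imwrite('pics/w4.png',W); pickle.dump(m,open('pics/w4.pkl','wb'))
plan([.5483,-.281,.30],-78)
print(proj(m,[.5483,-.281,.06]))
E
```

```text
t 8.45 pos [ 0.5492 -0.2808  0.298 ] close-ang -75.66 zaxis [ 0.     0.001 -1.   ] j [-0.28  0.32  0.87  1.51 -0.24  1.43 -0.72] w 0.0874 F [-0.2  0.9  0.6]
 travel [-0.0009  0.     -0.002 ] dist 0.002
 rz deg about tool z 2.34 or -177.66
[251.59951441 158.09271209]
```

View pics/w4.png

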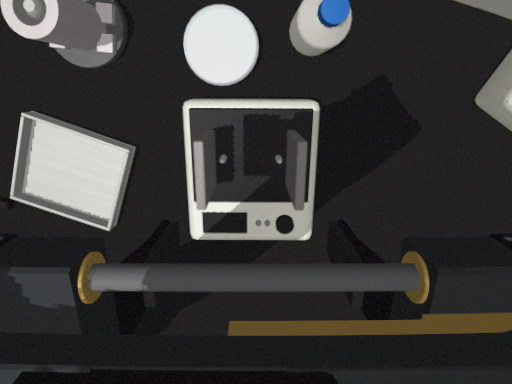

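The wrist view shows the pegs at (223,159) and (279,159) between the cheeks, and sleeve 1 standing on the gauge foot at top left. Next I'll get peg centroids, base angle and tray corners from this view.

```bash
python3 - <<'E'
from h import *
import pickle
m=pickle.load(open('pics/w4.pkl','rb')); W=cv2.imread('pics/w4.png'); g=cv2.cvtColor(W,cv2.COLOR_BGR2GRAY)
P=[]
for x0 in(212,268):
    c=g[148:172,x0:x0+23]; k=(c>90).astype(np.uint8); n,l,s,cc=cv2.connectedComponentsWithStats(k)
    i=max(range(1,n),key=lambda i:s[i,4]); print(s[i],cc[i]+[x0,148]); P.append(cc[i]+[x0,148])
w=[onz(m,*p,.071) for p in P]; print(np.round(w,4),np.linalg.norm(w[0]-w[1])); d=w[0]-w[1]; print('mid',(w[0]+w[1])/2,'yaw',np.degrees(np.arctan2(-d[0],d[1])))
# frame outline
k=(g[90:250,175:330]>150).astype(np.uint8); q=max(cv2.findContours(k,0,1)[0],key=cv2.contourArea); r=cv2.minAreaRect(q); b=cv2.boxPoints(r)+[175,90]; print(r)
for z in(.06,): 
    c=np.array([onz(m,*p,z)[:2] for p in b]); print(c.round(3).tolist(),c.mean(0)); 
    for i in range(4): e=c[(i+1)%4]-c[i]; print(np.linalg.norm(e).round(3),np.degrees(np.arctan2(e[1],e[0])).round(1))
k=(g[105:235,5:140]>110).astype(np.uint8); q=max(cv2.findContours(k,0,1)[0],key=cv2.contourArea); r=cv2.minAreaRect(q); b=cv2.boxPoints(r)+[5,105]
c=np.array([onz(m,*p,.022)[:2] for p in b]); print('tray',c.round(3).tolist(),c.mean(0))
for i in range(4): e=c[(i+1)%4]-c[i]; print(np.linalg.norm(e).round(3),np.degrees(np.arctan2(e[1],e[0])).round(1))
E
```

```text
[ 8  7  6  8 39] [222.43589744 158.58974359]
[ 8  7  6  9 38] [278.39473684 159.10526316]
[[ 0.5414 -0.2463  0.071 ]
 [ 0.5574 -0.3123  0.071 ]] 0.067894425350256
mid [ 0.54938883 -0.27930566  0.071     ] yaw 13.586034462927872
((75.49998474121094, 79.49998474121094), (134.99996948242188, 138.99996948242188), -0.0)
[[0.417, -0.218], [0.597, -0.185], [0.636, -0.34], [0.462, -0.396]] [ 0.52763791 -0.28470385]
0.183 10.3
0.16 -75.9
0.183 -162.3
0.184 104.1
tray [[0.399, 0.069], [0.527, 0.032], [0.513, -0.126], [0.38, -0.103]] [ 0.4547564 -0.032286 ]
0.133 -16.1
0.159 -95.2
0.134 170.0
0.173 83.7
```

```bash
python3 -c "
from h import *
plan([.6507,-.0371,.24],9.5)"
```

```text
t 8.45 pos [ 0.5492 -0.2808  0.298 ] close-ang -75.66 zaxis [ 0.     0.001 -1.   ] j [-0.28  0.32  0.87  1.51 -0.24  1.43 -0.72] w 0.0874 F [-0.2  0.9  0.6]
 travel [ 0.1587 -0.2109  0.0581] dist 0.27
 rz deg about tool z -85.16 or 94.84
```

Call:
carry_out([
  {"travel":[0.02,-0.027,0],"rot":[0,0,-8.5],"gripper":0.087},
  {"travel":[0.04,-0.053,0],"rot":[0,0,-17],"gripper":0.087},
  {"travel":[0.06,-0.08,0],"rot":[0,0,-25.5],"gripper":0.087},
  {"travel":[0.08,-0.106,0.01],"rot":[0,0,-34],"gripper":0.087},
  {"travel":[0.1,-0.133,0.02],"rot":[0,0,-42.5],"gripper":0.087},
  {"travel":[0.12,-0.159,0.03],"rot":[0,0,-51],"gripper":0.087},
  {"travel":[0.14,-0.186,0.045],"rot":[0,0,-59.5],"gripper":0.087},
  {"travel":[0.159,-0.211,0.058],"rot":[0,0,-68],"gripper":0.087},
])

```text
clock: 9.25
tool_pos: [0.6513, -0.0333, 0.2391]
tool_rot: [-2.354, -2.079, -0.0]
wrist_force: [-0.2, 0.1, -0.4]
gripper_width: 0.087
finger_force: 0.0
```

```bash
python3 -c "
from h import *
plan([.6507,-.0371,.16],9.5)"
```

```text
t 9.25 pos [ 0.6513 -0.0333  0.2391] close-ang -7.11 zaxis [-0.     0.001 -1.   ] j [-0.43  0.37  0.55  1.49 -0.2   1.33  0.01] w 0.087 F [-0.2  0.1 -0.4]
 travel [-0.0039 -0.0001  0.0791] dist 0.079
 rz deg about tool z -16.61 or 163.39
```

Call:
carry_out([
  {"travel":[-0.003,0,0.02],"rot":[0,0,-8.4],"gripper":0.087},
  {"travel":[-0.0035,0,0.04],"rot":[0,0,-16.6],"gripper":0.087},
  {"travel":[-0.0035,0,0.06],"rot":[0,0,-16.6],"gripper":0.087},
  {"travel":[-0.0035,0,0.07],"rot":[0,0,-16.6],"gripper":0.087},
  {"travel":[-0.0035,0,0.07],"rot":[0,0,-16.6],"gripper":0.087},
])

```text
clock: 9.75
tool_pos: [0.6496, -0.0394, 0.1685]
tool_rot: [-2.039, -2.387, 0.003]
wrist_force: [0.7, -0.2, 0.9]
gripper_width: 0.087
finger_force: 0.0
```

```bash
python3 -c "
from h import *
plan([.6507,-.0371,.0985],9.5)"
```

```text
t 9.75 pos [ 0.6496 -0.0394  0.1685] close-ang 9.0 zaxis [-0.003  0.    -1.   ] j [-0.38  0.41  0.49  1.58 -0.2   1.2   0.31] w 0.087 F [ 0.7 -0.2  0.9]
 travel [0.002  0.0017 0.07  ] dist 0.07
 rz deg about tool z -0.5 or 179.5
```

Call:
carry_out([
  {"travel":[0.002,0.0015,0.02],"rot":[0,0,-0.5],"gripper":0.087},
  {"travel":[0.002,0.0015,0.05],"rot":[0,0,-0.5],"gripper":0.087},
  {"travel":[0.002,0.0015,0.07],"rot":[0,0,-0.5],"gripper":0.087},
  {"travel":[0.002,0.0015,0.07],"rot":[0,0,-0.5],"gripper":0.05},
  {"travel":[0.002,0.0015,0.07],"rot":[0,0,-0.5],"gripper":0.05},
  {"travel":[0.002,0.0015,0.07],"rot":[0,0,-0.5],"gripper":0.05},
  {"travel":[0.002,0.0015,0.07],"rot":[0,0,-0.5],"gripper":0.05},
  {"travel":[0.002,0.0015,0.07],"rot":[0,0,-0.5],"gripper":0.05},
], force=25)

```text
clock: 10.55
tool_pos: [0.6518, -0.0388, 0.1012]
tool_rot: [2.031, 2.396, 0.001]
wrist_force: [-4.3, -0.8, 8.5]
gripper_width: 0.0559
finger_force: 25.0
```

```bash
python3 -c "
from h import *
plan([.6507,-.0371,.0985],9.5)"
```

```text
t 10.55 pos [ 0.6518 -0.0388  0.1012] close-ang 9.43 zaxis [ 0.001  0.    -1.   ] j [-0.36  0.48  0.47  1.64 -0.24  1.08  0.34] w 0.0559 F [-4.3 -0.8  8.5]
 travel [ 0.0019 -0.0008  0.0027] dist 0.003
 rz deg about tool z -0.07 or 179.93
```

Sleeve 1 is gripped a quarter turn round, about 1.8 mm off-centre along tool x. I'll lift it.

Call:
carry_out([
  {"travel":[0,0,-0.01],"rot":[0,0,0],"gripper":0.05},
  {"travel":[0,0,-0.04],"rot":[0,0,0],"gripper":0.05},
  {"travel":[0,0,-0.08],"rot":[0,0,0],"gripper":0.05},
  {"travel":[0,0,-0.12],"rot":[0,0,0],"gripper":0.05},
  {"travel":[0,0,-0.16],"rot":[0,0,0],"gripper":0.05},
  {"travel":[0,0,-0.18],"rot":[0,0,0],"gripper":0.05},
  {"travel":[0,0,-0.18],"rot":[0,0,0],"gripper":0.05},
])

```text
clock: 11.25
tool_pos: [0.6525, -0.0391, 0.2839]
tool_rot: [2.029, 2.393, 0.006]
wrist_force: [0.6, -0.1, -5.9]
gripper_width: 0.0561
finger_force: 24.9
```

```bash
python3 -c "
from h import *
plan([.5496,-.2814,.27],13.6)"
```

```text
t 11.25 pos [ 0.6525 -0.0391  0.2839] close-ang 9.41 zaxis [ 0.005  0.    -1.   ] j [-0.39  0.35  0.51  1.43 -0.17  1.41  0.28] w 0.0561 F [ 0.6 -0.1 -5.9]
 travel [-0.2222 -0.1413  0.0132] dist 0.264
 rz deg about tool z -4.19 or 175.81
```

Call:
carry_out([
  {"travel":[-0.035,-0.022,0],"rot":[0,0,-4.2],"gripper":0.05},
  {"travel":[-0.07,-0.045,0],"rot":[0,0,-4.2],"gripper":0.05},
  {"travel":[-0.105,-0.067,0],"rot":[0,0,-4.2],"gripper":0.05},
  {"travel":[-0.14,-0.09,0.005],"rot":[0,0,-4.2],"gripper":0.05},
  {"travel":[-0.18,-0.114,0.01],"rot":[0,0,-4.2],"gripper":0.05},
  {"travel":[-0.21,-0.133,0.01],"rot":[0,0,-4.2],"gripper":0.05},
  {"travel":[-0.222,-0.141,0.01],"rot":[0,0,-4.2],"gripper":0.05},
  {"travel":[-0.222,-0.141,0.01],"rot":[0,0,-4.2],"gripper":0.05},
])

```text
clock: 12.05
tool_pos: [0.5463, -0.2836, 0.2687]
tool_rot: [-1.947, -2.463, 0.003]
wrist_force: [-0.1, 0.7, -5.1]
gripper_width: 0.0554
finger_force: 24.9
```

```bash
python3 - <<'E'
from h import *
plan([.5496,-.2814,.17],13.6)
m=model('wrist'); W=vision.camera('wrist')
cv2.imwrite('pics/w5.png',W); ms=model('side'); S=vision.camera('side')
o=status.get_obs()
print('w seat',proj(m,[.5492,-.2797,.06]),'side seat',proj(ms,[.5492,-.2797,.06]))
cv2.imwrite('pics/c3.png',np.hstack([cv2.resize(W[60:300,140:380],(400,400),interpolation=2),cv2.resize(S[130:330,270:470],(400,400),interpolation=2)]))
E
```

```text
t 12.05 pos [ 0.5463 -0.2836  0.2687] close-ang 13.35 zaxis [-0.003 -0.    -1.   ] j [-0.09  0.28  0.62  1.55 -0.16  1.37  0.78] w 0.0554 F [-0.1  0.7 -5.1]
 travel [0.0013 0.0039 0.0986] dist 0.099
 rz deg about tool z -0.25 or 179.75
w seat [257.10846368 160.93069247] side seat [361.24707398 274.34260893]
```

View pics/c3.png

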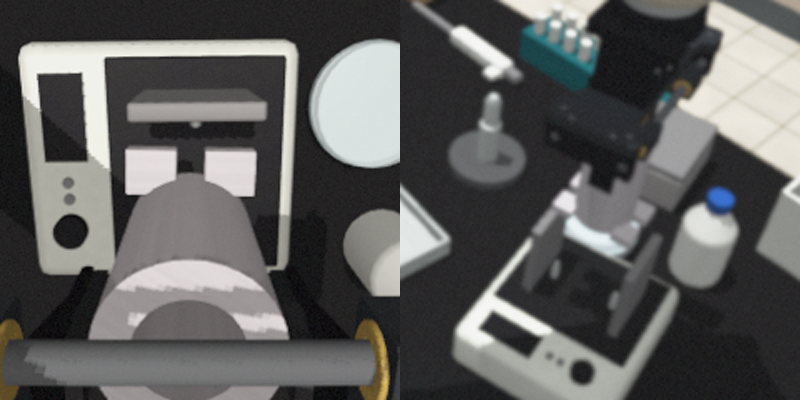

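The crop shows peg (196,125) and notch gap (191,170) nearly in line, with ear and cheek edges parallel. Next is a check of the ear's offset by ray.

```bash
python3 - <<'E'
from h import *
W=cv2.imread('pics/w5.png'); m=model('wrist'); g=cv2.cvtColor(W,cv2.COLOR_BGR2GRAY).astype(int)
print([g[140:160,c].tolist() for c in (230,280)]); print(g[165,205:310].tolist())
o=status.get_obs(); A=R.from_rotvec(o['tool_rot']).as_matrix()
for p in ((230,147.5),(280,147.5),(254.6,165)):
    P=onz(m,*p,o['tool_pos'][2]-.0862+.010); print(P.round(4),'tool',(A.T@(P-o['tool_pos'])).round(4))
E
```

```text
[[40, 47, 47, 55, 51, 49, 51, 79, 124, 153, 203, 224, 225, 224, 222, 222, 222, 223, 224, 224], [25, 29, 31, 45, 48, 51, 50, 56, 89, 120, 151, 210, 223, 223, 222, 221, 219, 221, 223, 222]]
[150, 89, 31, 41, 46, 47, 51, 52, 50, 50, 170, 215, 219, 220, 220, 220, 220, 219, 219, 220, 219, 219, 220, 218, 220, 219, 219, 220, 219, 220, 220, 220, 220, 220, 220, 220, 221, 221, 220, 212, 168, 116, 126, 125, 124, 123, 124, 123, 125, 125, 124, 125, 125, 125, 125, 122, 121, 142, 194, 218, 220, 219, 221, 220, 219, 219, 220, 219, 219, 219, 219, 220, 219, 219, 219, 220, 219, 219, 219, 219, 219, 220, 219, 219, 219, 219, 220, 195, 120, 48, 48, 49, 49, 46, 48, 49, 47, 45, 48, 47, 43, 46, 44, 119, 206]
[ 0.5225 -0.2421  0.1926] tool [ 0.0427 -0.0165  0.0763]
[ 0.5566 -0.2338  0.1926] tool [0.0426 0.0186 0.0762]
[ 0.5423 -0.2503  0.1926] tool [0.03   0.0008 0.0762]
```

The ear's end puts the axis about 2 mm along +tool x, as assumed, and the notch is centred. I'll align and lower it to just above the pegs.

Call:
carry_out([
  {"travel":[0.0013,0.0035,0],"rot":[0,0,-0.25],"gripper":0.05},
  {"travel":[0.0013,0.0035,0.01],"rot":[0,0,-0.25],"gripper":0.05},
  {"travel":[0.0013,0.0035,0.03],"rot":[0,0,-0.25],"gripper":0.05},
  {"travel":[0.0013,0.0035,0.05],"rot":[0,0,-0.25],"gripper":0.05},
  {"travel":[0.0013,0.0035,0.07],"rot":[0,0,-0.25],"gripper":0.05},
  {"travel":[0.0013,0.0035,0.085],"rot":[0,0,-0.25],"gripper":0.05},
  {"travel":[0.0013,0.0035,0.085],"rot":[0,0,-0.25],"gripper":0.05},
  {"travel":[0.0013,0.0035,0.085],"rot":[0,0,-0.25],"gripper":0.05},
])

```text
clock: 12.95
tool_pos: [0.5521, -0.2785, 0.1852]
tool_rot: [-1.936, -2.474, 0.0]
wrist_force: [-0.2, 0.1, -4.3]
gripper_width: 0.0558
finger_force: 24.9
```

```bash
python3 -c "
from h import *
plan([.5496,-.2814,.1462],13.6)"
```

```text
t 12.95 pos [ 0.5521 -0.2785  0.1852] close-ang 13.91 zaxis [-0. -0. -1.] j [-0.08  0.34  0.6   1.65 -0.2   1.21  0.8 ] w 0.0558 F [-0.2  0.1 -4.3]
 travel [-0.0023 -0.0031  0.039 ] dist 0.039
 rz deg about tool z 0.31 or -179.69
```

Call:
carry_out([
  {"travel":[-0.0023,-0.003,0],"rot":[0,0,0.2],"gripper":0.05},
  {"travel":[-0.0023,-0.003,0],"rot":[0,0,0.2],"gripper":0.05},
  {"travel":[-0.0023,-0.003,0.005],"rot":[0,0,0.2],"gripper":0.05},
  {"travel":[-0.0023,-0.003,0.01],"rot":[0,0,0.2],"gripper":0.05},
  {"travel":[-0.0023,-0.003,0.01],"rot":[0,0,0.2],"gripper":0.05},
])

```text
clock: 13.45
tool_pos: [0.549, -0.2814, 0.1741]
tool_rot: [-1.94, -2.469, 0.001]
wrist_force: [-0.4, 0.3, -4.9]
gripper_width: 0.0558
finger_force: 24.9
```

```bash
python3 - <<'E'
from h import *
plan([.5496,-.2814,.1462],13.6)
m=model('wrist'); W=vision.camera('wrist'); cv2.imwrite('pics/w6.png',W)
g=cv2.cvtColor(W,cv2.COLOR_BGR2GRAY).astype(int)
u=proj(m,[.5412,-.2467,.082]); print('peg +y top predicted',u, 'ear end mid', proj(m,[.5402,-.2409,.099]))
for r in range(int(u[1])-12,int(u[1])+20,4): print(r,g[r,int(u[0])-16:int(u[0])+17].tolist())
E
```

```text
t 13.45 pos [ 0.549  -0.2814  0.1741] close-ang 13.69 zaxis [-0.001  0.001 -1.   ] j [-0.07  0.35  0.6   1.67 -0.21  1.19  0.81] w 0.0558 F [-0.4  0.3 -4.9]
 travel [-0.0002  0.0006  0.0279] dist 0.028
 rz deg about tool z 0.09 or -179.91
peg +y top predicted [254.39099537 153.1381323 ] ear end mid [255.01490847 149.63685783]
141 [91, 90, 90, 91, 92, 88, 86, 82, 80, 71, 76, 80, 82, 78, 81, 85, 93, 91, 93, 92, 91, 93, 92, 92, 94, 89, 90, 88, 82, 82, 82, 87, 92]
145 [156, 156, 156, 156, 155, 157, 156, 156, 157, 156, 155, 156, 158, 157, 157, 156, 156, 156, 158, 157, 158, 158, 157, 159, 158, 158, 158, 160, 157, 158, 160, 158, 157]
149 [155, 154, 154, 154, 155, 154, 155, 155, 154, 155, 155, 156, 156, 155, 156, 155, 154, 155, 155, 154, 154, 154, 156, 156, 154, 155, 155, 154, 154, 153, 156, 154, 155]
153 [149, 150, 149, 150, 149, 151, 151, 149, 150, 149, 150, 150, 151, 152, 150, 150, 151, 150, 151, 151, 150, 152, 150, 150, 151, 148, 151, 151, 152, 151, 152, 152, 152]
157 [138, 136, 137, 137, 135, 134, 136, 136, 138, 135, 136, 136, 137, 134, 135, 135, 136, 136, 136, 136, 137, 135, 135, 136, 135, 133, 135, 135, 135, 135, 136, 134, 138]
161 [165, 148, 150, 148, 150, 149, 144, 115, 60, 29, 28, 24, 29, 26, 28, 24, 26, 26, 27, 21, 28, 26, 29, 26, 85, 133, 148, 150, 149, 164, 200, 217, 200]
165 [213, 214, 213, 214, 213, 214, 204, 160, 111, 119, 119, 118, 120, 119, 119, 119, 119, 120, 121, 119, 119, 117, 118, 109, 134, 189, 212, 213, 212, 213, 212, 213, 212]
169 [202, 184, 162, 143, 119, 119, 121, 121, 120, 120, 119, 119, 118, 117, 119, 119, 118, 121, 118, 119, 121, 119, 119, 116, 117, 116, 119, 130, 161, 189, 197, 203, 208]
```

Call:
carry_out([
  {"travel":[0,0.0005,0.004],"rot":[0,0,0],"gripper":0.05},
  {"travel":[0,0.0005,0.007],"rot":[0,0,0],"gripper":0.05},
  {"travel":[0,0.0005,0.01],"rot":[0,0,0],"gripper":0.05},
  {"travel":[0,0.0005,0.012],"rot":[0,0,0],"gripper":0.05},
  {"travel":[0,0.0005,0.014],"rot":[0,0,0],"gripper":0.05},
])

```text
clock: 14.0
tool_pos: [0.5499, -0.2816, 0.1608]
tool_rot: [-1.941, -2.47, 0.0]
wrist_force: [-0.6, -0.1, -6.0]
gripper_width: 0.0562
finger_force: 24.9
```

Bottom at about 75 mm, below the peg tops, with no contact force. I'll continue down.

Call:
carry_out([
  {"travel":[0,0,0.004],"rot":[0,0,0],"gripper":0.05},
  {"travel":[0,0,0.008],"rot":[0,0,0],"gripper":0.05},
  {"travel":[0,0,0.011],"rot":[0,0,0],"gripper":0.05},
  {"travel":[0,0,0.013],"rot":[0,0,0],"gripper":0.05},
  {"travel":[0,0,0.0145],"rot":[0,0,0],"gripper":0.05},
  {"travel":[0,0,0.0155],"rot":[0,0,0],"gripper":0.05},
  {"travel":[0,0,0.0155],"rot":[0,0,0],"gripper":0.05},
])

```text
clock: 14.7
tool_pos: [0.55, -0.2817, 0.1464]
tool_rot: [1.941, 2.47, 0.001]
wrist_force: [-4.5, 2.0, 3.6]
gripper_width: 0.0556
finger_force: 24.9
```

Call:
carry_out([
  {"travel":[0,0,0.0012],"rot":[0,0,0],"gripper":0.05},
  {"travel":[0,0,0.0012],"rot":[0,0,0],"gripper":0.05},
  {"travel":[0,0,0],"rot":[0,0,0],"gripper":0.087},
  {"travel":[0,0,0],"rot":[0,0,0],"gripper":0.087},
  {"travel":[0,0,0],"rot":[0,0,0],"gripper":0.087},
  {"travel":[0,0,0],"rot":[0,0,0],"gripper":0.087},
  {"travel":[0,0,0],"rot":[0,0,0],"gripper":0.087},
  {"travel":[0,0,-0.005],"rot":[0,0,0],"gripper":0.087},
])

```text
clock: 15.5
tool_pos: [0.5496, -0.2814, 0.15]
tool_rot: [-1.94, -2.469, 0.001]
wrist_force: [-0.3, 0.1, -0.5]
gripper_width: 0.0863
finger_force: 0.0
```

```bash
python3 -c "
from h import *
plan([.5496,-.2814,.28],13.6)"
```

```text
t 15.5 pos [ 0.5496 -0.2814  0.15  ] close-ang 13.68 zaxis [-0.001  0.    -1.   ] j [-0.07  0.38  0.59  1.69 -0.22  1.15  0.82] w 0.0863 F [-0.3  0.1 -0.5]
 travel [ 1.0e-04 -1.0e-04 -1.3e-01] dist 0.13
 rz deg about tool z 0.08 or -179.92
```

Call:
carry_out([
  {"travel":[0,0,-0.04],"rot":[0,0,0],"gripper":0.087},
  {"travel":[0,0,-0.085],"rot":[0,0,0],"gripper":0.087},
  {"travel":[0,0,-0.13],"rot":[0,0,0],"gripper":0.087},
  {"travel":[0.049,0.007,-0.14],"rot":[0,0,4.8],"gripper":0.087},
  {"travel":[0.098,0.0145,-0.14],"rot":[0,0,4.8],"gripper":0.087},
  {"travel":[0.147,0.022,-0.14],"rot":[0,0,4.8],"gripper":0.087},
  {"travel":[0.196,0.029,-0.14],"rot":[0,0,4.8],"gripper":0.087},
  {"travel":[0.245,0.036,-0.14],"rot":[0,0,4.8],"gripper":0.087},
])

```text
clock: 16.3
tool_pos: [0.5264, -0.0333, 0.2912]
tool_rot: [2.043, 2.386, 0.001]
wrist_force: [1.7, 0.4, 0.2]
gripper_width: 0.0875
finger_force: 0.0
```

```bash
python3 - <<'E'
from h import *
plan([.4905,.356,.24],8.9)
T=vision.camera('top');S=vision.camera('side');mt=model('top');ms=model('side')
cv2.imwrite('pics/t7.png',T);cv2.imwrite('pics/s7.png',S)
P=[.5492,-.2797,.16]
C=[]
for n,I,m in(('t',T,mt),('s',S,ms)):
    u=proj(m,P); x,y=int(u[0])-22,int(u[1])-22; g=cv2.cvtColor(I,cv2.COLOR_BGR2GRAY)[y:y+44,x:x+44]
    k=(g>(g.max()*.8)).astype(np.uint8)
    for q in cv2.findContours(k,0,1)[0]:
        if cv2.contourArea(q)>60:
            e=cv2.fitEllipse(cv2.convexHull(q)); print(n,g.max(),'pred',u.round(1),np.round(e[0],1)+[x,y],np.round(e[1],1))
    C.append(cv2.resize(I[y-20:y+64,x-20:x+64],(400,400),interpolation=2))
cv2.imwrite('pics/seat.png',np.hstack(C))
E
```

```text
t 16.3 pos [ 0.5264 -0.0333  0.2912] close-ang 8.87 zaxis [ 0.001  0.    -1.   ] j [-0.46  0.05  0.46  1.72 -0.02  1.38  0.16] w 0.0875 F [1.7 0.4 0.2]
 travel [0.3901 0.0244 0.0513] dist 0.394
 rz deg about tool z -0.03 or 179.97
t 237 pred [407.3 196.3] [408.6 197.5] [19.8 22.3]
s 239 pred [369.6 242.5] [370.7 240.3] [27.  36.9]
```

View pics/seat.png

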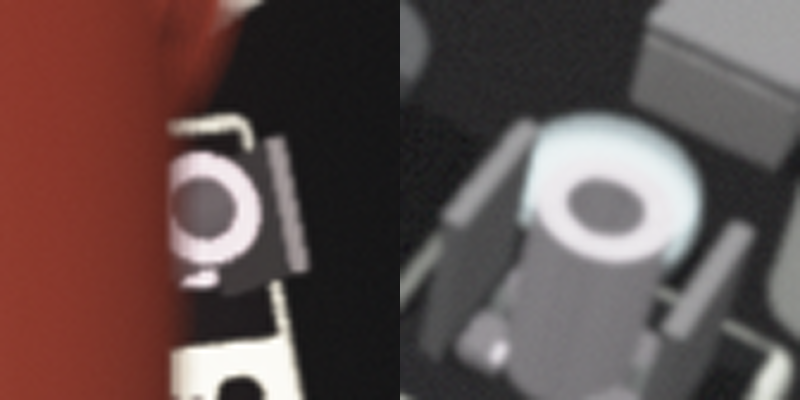

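The picture shows sleeve 1 upright between the cheeks. Its rim is at side pixel (370,243), against (369.6,242.5) predicted for fully home. On to the second sleeve.

Call:
carry_out([
  {"travel":[0.049,0.003,0],"rot":[0,0,0],"gripper":0.087},
  {"travel":[0.098,0.006,0],"rot":[0,0,0],"gripper":0.087},
  {"travel":[0.147,0.009,0],"rot":[0,0,0],"gripper":0.087},
  {"travel":[0.196,0.012,0],"rot":[0,0,0],"gripper":0.087},
  {"travel":[0.245,0.015,0.01],"rot":[0,0,0],"gripper":0.087},
  {"travel":[0.29,0.018,0.02],"rot":[0,0,0],"gripper":0.087},
  {"travel":[0.33,0.021,0.03],"rot":[0,0,0],"gripper":0.087},
  {"travel":[0.37,0.024,0.035],"rot":[0,0,0],"gripper":0.087},
])

```text
clock: 17.2
tool_pos: [0.4932, 0.3356, 0.255]
tool_rot: [-2.043, -2.387, 0.001]
wrist_force: [0.8, -0.0, 0.5]
gripper_width: 0.0874
finger_force: 0.0
```

```bash
python3 - <<'E'
from h import *
plan([.4905,.356,.165],8.9)
m=model('wrist'); W=vision.camera('wrist'); g=cv2.cvtColor(W,cv2.COLOR_BGR2GRAY)
c=proj(m,[.4905,.356,.108]); print(c)
pts=[]
for a in np.linspace(np.pi,2*np.pi,40):   # upper arc + sides
    rs=np.arange(20,42,.25); xs=c[0]+rs*np.cos(a); ys=c[1]+rs*np.sin(a)
    v=cv2.remap(g,xs.astype(np.float32)[None],ys.astype(np.float32)[None],1)[0].astype(float); i=np.where(v<225)[0]
    if len(i) and i[0]>0: pts.append(onz(m,xs[i[0]],ys[i[0]],.108)[:2])
P=np.array(pts)
from scipy.optimize import least_squares
s=least_squares(lambda q:np.hypot(*(P-q).T)-.028,[.4905,.356],loss='soft_l1',f_scale=.001); print(len(P),s.x,np.abs(s.fun).round(4)[::4])
E
```

```text
t 17.2 pos [0.4932 0.3356 0.255 ] close-ang 8.89 zaxis [-0.    -0.001 -1.   ] j [-0.82  0.22  0.18  1.6  -0.04  1.33 -0.48] w 0.0874 F [ 0.8 -0.   0.5]
 travel [0.0206 0.0005 0.0899] dist 0.092
 rz deg about tool z -0.01 or 179.99
[254.0169729  157.11379881]
40 [0.49139588 0.35885723] [0.0032 0.0034 0.0001 0.0002 0.0003 0.0004 0.0005 0.0004 0.0003 0.0023]
```

```bash
python3 - <<'E'
from h import *
from scipy.optimize import least_squares
m=model('wrist'); W=vision.camera('wrist'); g=cv2.cvtColor(W,cv2.COLOR_BGR2GRAY)
plan([.4905,.355,.165],8.9)
c=proj(m,[.4905,.355,.108]); print(c)
for th in (150,200,225):
    pts=[]
    for a in np.linspace(0,np.pi,40):
        rs=np.arange(20,42,.25); xs=c[0]+rs*np.cos(a); ys=c[1]+rs*np.sin(a)
        v=cv2.remap(g,xs.astype(np.float32)[None],ys.astype(np.float32)[None],1)[0].astype(float); i=np.where(v<th)[0]
        if len(i) and i[0]>0: pts.append(onz(m,xs[i[0]],ys[i[0]],.108)[:2])
    P=np.array(pts)
    s=least_squares(lambda q:np.hypot(*(P-q).T)-.028,[.4905,.356],loss='soft_l1',f_scale=.001); print(len(P),s.x,np.abs(s.fun).round(4)[::4])
print([int(x) for x in g[int(c[1])-45:int(c[1])+45,int(c[0])]])
E
```

```text
t 17.3 pos [0.4908 0.3402 0.2541] close-ang 9.34 zaxis [-0.003  0.001 -1.   ] j [-0.83  0.22  0.17  1.6  -0.04  1.33 -0.48] w 0.0871 F [ 0.4 -0.5  0.8]
 travel [0.0145 0.0023 0.0891] dist 0.09
 rz deg about tool z 0.44 or -179.56
[255.98962934 167.0462526 ]
35 [0.49147202 0.35407449] [0.0007 0.0004 0.0001 0.     0.0002 0.     0.     0.0003 0.0003]
40 [0.49139735 0.35476134] [0.0018 0.0001 0.0001 0.     0.0001 0.     0.0001 0.0002 0.0002 0.    ]
40 [0.49133703 0.35535227] [0.0008 0.0002 0.0003 0.0001 0.0002 0.0001 0.0002 0.0002 0.     0.0003]
[99, 98, 95, 122, 180, 183, 182, 179, 175, 160, 117, 118, 124, 142, 143, 148, 192, 245, 245, 243, 242, 242, 243, 244, 245, 248, 249, 250, 238, 161, 122, 122, 122, 119, 120, 124, 135, 140, 139, 139, 140, 140, 140, 140, 146, 194, 241, 240, 235, 205, 142, 140, 140, 141, 141, 142, 141, 141, 142, 143, 142, 149, 196, 238, 238, 240, 241, 242, 241, 240, 240, 239, 236, 219, 96, 97, 121, 153, 120, 115, 117, 114, 111, 118, 118, 118, 118, 119, 119, 119]
```

Call:
carry_out([
  {"travel":[0.0141,0.0029,0.03],"rot":[0,0,0.3],"gripper":0.087},
  {"travel":[0.0141,0.0029,0.06],"rot":[0,0,0.3],"gripper":0.087},
  {"travel":[0.0141,0.0029,0.085],"rot":[0,0,0.3],"gripper":0.087},
  {"travel":[0.0141,0.0029,0.085],"rot":[0,0,0.3],"gripper":0.087},
  {"travel":[0.0141,0.0029,0.085],"rot":[0,0,0.3],"gripper":0.087},
])

```text
clock: 17.8
tool_pos: [0.4947, 0.3482, 0.1713]
tool_rot: [2.05, 2.381, -0.0]
wrist_force: [-0.2, 0.4, 0.7]
gripper_width: 0.0868
finger_force: 0.0
```

```bash
python3 -c "
from h import *
plan([.4914,.3545,.091],8.9)"
```

```text
t 17.8 pos [0.4947 0.3482 0.1713] close-ang 8.54 zaxis [ 0. -0. -1.] j [-0.83  0.29  0.17  1.68 -0.05  1.17 -0.5 ] w 0.0868 F [-0.2  0.4  0.7]
 travel [ 0.0068 -0.0023  0.0803] dist 0.081
 rz deg about tool z -0.36 or 179.64
```

Call:
carry_out([
  {"travel":[0.0065,-0.0023,0.0],"rot":[0,0,-0.3],"gripper":0.087},
  {"travel":[0.0065,-0.0023,0.01],"rot":[0,0,-0.3],"gripper":0.087},
  {"travel":[0.0065,-0.0023,0.01],"rot":[0,0,-0.3],"gripper":0.087},
  {"travel":[0.0065,-0.0023,0.01],"rot":[0,0,-0.3],"gripper":0.087},
])

```text
clock: 18.2
tool_pos: [0.4909, 0.3546, 0.1606]
tool_rot: [2.043, 2.387, -0.0]
wrist_force: [0.9, -0.4, 0.6]
gripper_width: 0.0869
finger_force: 0.0
```

```bash
python3 -c "
from h import *
plan([.4914,.3545,.091],8.9)"
```

```text
t 18.2 pos [0.4909 0.3546 0.1606] close-ang 8.88 zaxis [-0. -0. -1.] j [-0.83  0.3   0.16  1.69 -0.05  1.15 -0.5 ] w 0.0869 F [ 0.9 -0.4  0.6]
 travel [-0.0002  0.0005  0.0696] dist 0.07
 rz deg about tool z -0.02 or 179.98
```

Call:
carry_out([
  {"travel":[0,0.0005,0.025],"rot":[0,0,0],"gripper":0.087},
  {"travel":[0,0.0005,0.05],"rot":[0,0,0],"gripper":0.087},
  {"travel":[0,0.0005,0.069],"rot":[0,0,0],"gripper":0.087},
  {"travel":[0,0.0005,0.069],"rot":[0,0,0],"gripper":0.087},
  {"travel":[0,0.0005,0.069],"rot":[0,0,0],"gripper":0.05},
  {"travel":[0,0.0005,0.069],"rot":[0,0,0],"gripper":0.05},
  {"travel":[0,0.0005,0.069],"rot":[0,0,0],"gripper":0.05},
  {"travel":[0,0.0005,0.069],"rot":[0,0,0],"gripper":0.05},
], force=25)

```text
clock: 19.0
tool_pos: [0.4919, 0.3551, 0.0925]
tool_rot: [2.043, 2.387, 0.002]
wrist_force: [0.1, 1.0, 0.0]
gripper_width: 0.0628
finger_force: 0.0
```

Call:
carry_out([
  {"travel":[0,0,0],"rot":[0,0,0],"gripper":0.05},
  {"travel":[0,0,0],"rot":[0,0,0],"gripper":0.05},
])

```text
clock: 19.2
tool_pos: [0.4919, 0.355, 0.0922]
tool_rot: [2.043, 2.387, 0.002]
wrist_force: [0.4, -0.1, 4.1]
gripper_width: 0.0558
finger_force: 25.0
```

Call:
carry_out([
  {"travel":[0,0,-0.04],"rot":[0,0,0],"gripper":0.05},
  {"travel":[0,0,-0.085],"rot":[0,0,0],"gripper":0.05},
  {"travel":[0,0,-0.13],"rot":[0,0,0],"gripper":0.05},
  {"travel":[-0.045,0.01,-0.16],"rot":[0,0,8],"gripper":0.05},
  {"travel":[-0.09,0.021,-0.16],"rot":[0,0,16],"gripper":0.05},
  {"travel":[-0.135,0.032,-0.16],"rot":[0,0,24],"gripper":0.05},
  {"travel":[-0.18,0.042,-0.16],"rot":[0,0,32],"gripper":0.05},
  {"travel":[-0.225,0.053,-0.16],"rot":[0,0,40],"gripper":0.05},
])

```text
clock: 20.0
tool_pos: [0.5785, 0.1388, 0.2512]
tool_rot: [-2.74, -1.536, 0.001]
wrist_force: [0.8, 0.8, -3.4]
gripper_width: 0.056
finger_force: 25.0
```

```bash
python3 -c "
from h import *
plan([.6508,-.037,.25],98.9)"
```

```text
t 20.0 pos [0.5785 0.1388 0.2512] close-ang -31.44 zaxis [-0.001 -0.    -1.   ] j [-0.64  0.22  0.39  1.62 -0.09  1.32 -0.79] w 0.056 F [ 0.8  0.8 -3.4]
 travel [-0.1122  0.1534  0.0011] dist 0.19
 rz deg about tool z 49.66 or -130.34
```

Call:
carry_out([
  {"travel":[-0.027,0.036,0],"rot":[0,0,8.5],"gripper":0.05},
  {"travel":[-0.054,0.073,0],"rot":[0,0,17],"gripper":0.05},
  {"travel":[-0.08,0.11,0],"rot":[0,0,25.5],"gripper":0.05},
  {"travel":[-0.1,0.137,0],"rot":[0,0,34],"gripper":0.05},
  {"travel":[-0.112,0.153,0],"rot":[0,0,42.5],"gripper":0.05},
  {"travel":[-0.112,0.153,0],"rot":[0,0,49.6],"gripper":0.05},
  {"travel":[-0.112,0.153,0],"rot":[0,0,49.6],"gripper":0.05},
  {"travel":[-0.112,0.153,0],"rot":[0,0,49.6],"gripper":0.05},
])

```text
clock: 20.8
tool_pos: [0.6513, -0.0335, 0.2509]
tool_rot: [-3.13, -0.261, 0.002]
wrist_force: [0.8, 0.4, -3.8]
gripper_width: 0.0561
finger_force: 25.0
```

Call:
carry_out([
  {"travel":[0,0,0],"rot":[0,0,0],"gripper":0.05},
  {"travel":[0,0,0],"rot":[0,0,0],"gripper":0.05},
])

```text
clock: 21.0
tool_pos: [0.6516, -0.0335, 0.2515]
tool_rot: [-3.131, -0.259, 0.0]
wrist_force: [-0.3, 0.0, -3.2]
gripper_width: 0.0557
finger_force: 25.0
```

```bash
python3 -c "
from h import *
plan([.6508,-.037,.25],98.9)"
```

```text
t 21.0 pos [ 0.6516 -0.0335  0.2515] close-ang -80.55 zaxis [-0.  0. -1.] j [-0.47  0.37  0.6   1.48 -0.21  1.36 -1.26] w 0.0557 F [-0.3  0.  -3.2]
 travel [-0.0013  0.0033  0.0015] dist 0.004
 rz deg about tool z 0.55 or -179.45
```

Call:
carry_out([
  {"travel":[-0.0013,0.0033,0.0],"rot":[0,0,0.5],"gripper":0.05},
  {"travel":[-0.0013,0.0033,0.02],"rot":[0,0,0.5],"gripper":0.05},
  {"travel":[-0.0013,0.0033,0.04],"rot":[0,0,0.5],"gripper":0.05},
  {"travel":[-0.0013,0.0033,0.05],"rot":[0,0,0.5],"gripper":0.05},
  {"travel":[-0.0013,0.0033,0.057],"rot":[0,0,0.5],"gripper":0.05},
  {"travel":[-0.0013,0.0033,0.064],"rot":[0,0,0.5],"gripper":0.05},
  {"travel":[-0.0013,0.0033,0.071],"rot":[0,0,0.5],"gripper":0.05},
  {"travel":[-0.0013,0.0033,0.078],"rot":[0,0,0.5],"gripper":0.05},
])

```text
clock: 21.8
tool_pos: [0.6512, -0.0378, 0.1736]
tool_rot: [3.132, 0.241, 0.001]
wrist_force: [0.0, -0.2, -3.0]
gripper_width: 0.0556
finger_force: 25.0
```

Call:
carry_out([
  {"travel":[0,0,0.004],"rot":[0,0,0],"gripper":0.05},
  {"travel":[0,0,0.008],"rot":[0,0,0],"gripper":0.05},
  {"travel":[0,0,0.012],"rot":[0,0,0],"gripper":0.05},
  {"travel":[0,0,0.015],"rot":[0,0,0],"gripper":0.05},
  {"travel":[0,0,0.016],"rot":[0,0,0],"gripper":0.05},
])

```text
clock: 22.3
tool_pos: [0.6508, -0.0377, 0.1572]
tool_rot: [-3.132, -0.24, 0.001]
wrist_force: [-0.7, 0.1, -3.9]
gripper_width: 0.0557
finger_force: 25.0
```

Call:
carry_out([
  {"travel":[0,0,0.001],"rot":[0,0,0],"gripper":0.05},
  {"travel":[0,0,0.002],"rot":[0,0,0],"gripper":0.05},
  {"travel":[0,0,0.0025],"rot":[0,0,0],"gripper":0.05},
  {"travel":[0,0,0.0025],"rot":[0,0,0],"gripper":0.05},
])

```text
clock: 22.7
tool_pos: [0.6514, -0.0376, 0.1557]
tool_rot: [-3.132, -0.241, -0.002]
wrist_force: [-0.2, -0.2, 1.3]
gripper_width: 0.0554
finger_force: 25.0
```

Contact at about 71.5 mm, which is the step. Sleeve 2 is too tight, so I'll let go of it there.

Call:
carry_out([
  {"travel":[0,0,0],"rot":[0,0,0],"gripper":0.087},
  {"travel":[0,0,0],"rot":[0,0,0],"gripper":0.087},
  {"travel":[0,0,0],"rot":[0,0,0],"gripper":0.087},
  {"travel":[0,0,0],"rot":[0,0,0],"gripper":0.087},
  {"travel":[0,0,0],"rot":[0,0,0],"gripper":0.087},
  {"travel":[0,0,0],"rot":[0,0,0],"gripper":0.087},
  {"travel":[0,0,0],"rot":[0,0,0],"gripper":0.087},
])

```text
clock: 23.4
tool_pos: [0.6509, -0.0378, 0.155]
tool_rot: [3.132, 0.24, -0.0]
wrist_force: [0.3, 0.3, 0.5]
gripper_width: 0.0867
finger_force: 0.0
```

```bash
python3 - <<'E'
from h import *
plan([.6508,-.037,.155],98.9)
S=vision.camera('side');ms=model('side'); cv2.imwrite('pics/s8.png',S)
m=model('wrist'); W=vision.camera('wrist'); cv2.imwrite('pics/w8.png',W); g=cv2.cvtColor(W,cv2.COLOR_BGR2GRAY)
# tube foot: ears' outer corners expected if upright at bottom .071
A=R.from_rotvec(status.get_obs()['tool_rot']).as_matrix(); o=status.get_obs()['tool_pos']
c=np.array([.6508,-.037,.081])
for sy in(-1,1):
    for sx in(-.028,.028):
        P=c+A[:,1]*.04*sy+A[:,0]*sx; u=proj(m,P); print(sy,sx,u.round(1))
for r in (115,125,135,145): 
    b=(g[r]>150).astype(int); d=np.where(np.diff(b))[0]; print(r,d.tolist())
E
```

```text
t 23.4 pos [ 0.6509 -0.0378  0.155 ] close-ang -81.23 zaxis [-0. -0. -1.] j [-0.45  0.44  0.58  1.6  -0.25  1.18 -1.23] w 0.0867 F [0.3 0.3 0.5]
 travel [ 0.     -0.0008  0.    ] dist 0.001
 rz deg about tool z -0.13 or 179.87
-1 -0.028 [198.9 240.2]
-1 0.028 [194.6 169.3]
1 -0.028 [303.3 240.1]
1 0.028 [307.1 169.1]
115 []
125 []
135 []
145 [424, 462]
```

Call:
carry_out([
  {"travel":[0,0,0],"rot":[0,0,0],"gripper":0.05},
  {"travel":[0,0,0],"rot":[0,0,0],"gripper":0.05},
  {"travel":[0,0,0],"rot":[0,0,0],"gripper":0.05},
  {"travel":[0,0,0],"rot":[0,0,0],"gripper":0.05},
  {"travel":[0,0,0],"rot":[0,0,0],"gripper":0.05},
  {"travel":[0,0,0],"rot":[0,0,0],"gripper":0.05},
], force=25)

```text
clock: 24.1
tool_pos: [0.6509, -0.0377, 0.155]
tool_rot: [-3.132, -0.241, 0.0]
wrist_force: [-0.4, 0.2, -0.2]
gripper_width: 0.0558
finger_force: 24.9
```

Call:
carry_out([
  {"travel":[0,0,-0.02],"rot":[0,0,0],"gripper":0.05},
  {"travel":[0,0,-0.045],"rot":[0,0,0],"gripper":0.05},
  {"travel":[0,0,-0.075],"rot":[0,0,0],"gripper":0.05},
  {"travel":[0,0,-0.09],"rot":[0,0,0],"gripper":0.05},
  {"travel":[0,0,-0.09],"rot":[0,0,0],"gripper":0.05},
])

```text
clock: 24.6
tool_pos: [0.6518, -0.038, 0.2469]
tool_rot: [3.132, 0.24, 0.005]
wrist_force: [-0.3, -0.9, -3.4]
gripper_width: 0.0556
finger_force: 24.9
```

```bash
python3 -c "
from h import *
plan([.4525,-.037,.13],-83)"
```

```text
t 24.6 pos [ 0.6518 -0.038   0.2469] close-ang -81.23 zaxis [ 0.003  0.    -1.   ] j [-0.46  0.38  0.6   1.48 -0.22  1.34 -1.26] w 0.0556 F [-0.3 -0.9 -3.4]
 travel [-0.1972 -0.0315  0.1162] dist 0.231
 rz deg about tool z 1.77 or -178.23
```

Call:
carry_out([
  {"travel":[-0.045,-0.007,0],"rot":[0,0,1.8],"gripper":0.05},
  {"travel":[-0.09,-0.014,0],"rot":[0,0,1.8],"gripper":0.05},
  {"travel":[-0.135,-0.021,0],"rot":[0,0,1.8],"gripper":0.05},
  {"travel":[-0.175,-0.028,0.02],"rot":[0,0,1.8],"gripper":0.05},
  {"travel":[-0.197,-0.0315,0.05],"rot":[0,0,1.8],"gripper":0.05},
  {"travel":[-0.197,-0.0315,0.09],"rot":[0,0,1.8],"gripper":0.05},
  {"travel":[-0.197,-0.0315,0.116],"rot":[0,0,1.8],"gripper":0.05},
  {"travel":[-0.197,-0.0315,0.116],"rot":[0,0,1.8],"gripper":0.05},
])

```text
clock: 25.4
tool_pos: [0.4478, -0.0368, 0.125]
tool_rot: [3.135, 0.191, -0.012]
wrist_force: [-0.4, 0.4, -2.9]
gripper_width: 0.0559
finger_force: 25.0
```

Call:
carry_out([
  {"travel":[0,0,0.015],"rot":[0,0,0],"gripper":0.05},
  {"travel":[0,0,0.028],"rot":[0,0,0],"gripper":0.05},
  {"travel":[0,0,0.036],"rot":[0,0,0],"gripper":0.05},
  {"travel":[0,0,0.036],"rot":[0,0,0],"gripper":0.05},
])

```text
clock: 25.8
tool_pos: [0.451, -0.0368, 0.0926]
tool_rot: [3.135, 0.191, -0.002]
wrist_force: [-0.2, -0.2, -3.8]
gripper_width: 0.0554
finger_force: 25.0
```

Call:
carry_out([
  {"travel":[0,0,0.0015],"rot":[0,0,0],"gripper":0.05},
  {"travel":[0,0,0.003],"rot":[0,0,0],"gripper":0.05},
  {"travel":[0,0,0.004],"rot":[0,0,0],"gripper":0.05},
  {"travel":[0,0,0.004],"rot":[0,0,0],"gripper":0.05},
])

```text
clock: 26.2
tool_pos: [0.4522, -0.0366, 0.0899]
tool_rot: [-3.135, -0.191, -0.002]
wrist_force: [-1.1, -0.2, 3.0]
gripper_width: 0.0558
finger_force: 25.0
```

The sleeve is touching the tray floor. I'll release and withdraw straight up.

Call:
carry_out([
  {"travel":[0,0,0],"rot":[0,0,0],"gripper":0.087},
  {"travel":[0,0,0],"rot":[0,0,0],"gripper":0.087},
  {"travel":[0,0,0],"rot":[0,0,0],"gripper":0.087},
  {"travel":[0,0,0],"rot":[0,0,0],"gripper":0.087},
  {"travel":[0,0,0],"rot":[0,0,0],"gripper":0.087},
  {"travel":[0,0,-0.03],"rot":[0,0,0],"gripper":0.087},
  {"travel":[0,0,-0.07],"rot":[0,0,0],"gripper":0.087},
  {"travel":[0,0,-0.12],"rot":[0,0,0],"gripper":0.087},
])

```text
clock: 27.0
tool_pos: [0.4502, -0.0369, 0.2094]
tool_rot: [3.135, 0.191, -0.005]
wrist_force: [1.9, 0.7, 0.2]
gripper_width: 0.087
finger_force: 0.0
```

Call:
carry_out([
  {"travel":[0,-0.05,-0.05],"rot":[0,0,0],"gripper":0.087},
  {"travel":[0,-0.1,-0.05],"rot":[0,0,0],"gripper":0.087},
  {"travel":[0,-0.15,-0.05],"rot":[0,0,0],"gripper":0.087},
  {"travel":[0,-0.2,-0.05],"rot":[0,0,0],"gripper":0.087},
  {"travel":[0,-0.24,-0.05],"rot":[0,0,0],"gripper":0.087},
  {"travel":[0,-0.24,-0.05],"rot":[0,0,0],"gripper":0.087},
  {"travel":[0,-0.24,-0.05],"rot":[0,0,0],"gripper":0.087},
])

```text
clock: 27.7
tool_pos: [0.4218, 0.2028, 0.2587]
tool_rot: [3.135, 0.196, -0.001]
wrist_force: [-0.4, -1.0, 0.4]
gripper_width: 0.0867
finger_force: 0.0
```

```bash
python3 - <<'E'
from h import *
plan([.45,.2,.26])
for n in('top','side'):
    I=vision.camera(n);m=model(n);cv2.imwrite(f'pics/{n}9.png',I); g=cv2.cvtColor(I,cv2.COLOR_BGR2GRAY)
    for nm,c in(('tray',[.452,-.0366,.105]),('seat',[.5492,-.2797,.16])):
        u=proj(m,c)
        # dark bore disc inside bright rim: hole contour
        x,y=int(u[0])-20,int(u[1])-20; q=g[y:y+40,x:x+40]
        for th in (190,215):
            cs,h=cv2.findContours((q>th).astype(np.uint8),cv2.RETR_CCOMP,1)
            for i,cc in enumerate(cs):
                if h[0][i][3]>=0 and cv2.contourArea(cc)>12:
                    e=cv2.fitEllipse(cc); print(n,nm,th,'pred',u.round(1),'hole',np.round(e[0],1)+[x,y],np.round(e[1],1))
E
```

```text
t 27.7 pos [0.4218 0.2028 0.2587] close-ang -82.83 zaxis [-0.    -0.001 -1.   ] j [-0.85 -0.06  0.3   1.88  0.02  1.32 -2.01] w 0.0867 F [-0.4 -1.   0.4]
 travel [ 0.0276  0.0063 -0.0013] dist 0.028
top tray 190 pred [298.7 225.2] hole [298.2 224.7] [13.  13.5]
top tray 215 pred [298.7 225.2] hole [298.1 224.5] [13.7 14.7]
top seat 190 pred [407.3 196.3] hole [407.4 197.2] [14.2 15.4]
top seat 215 pred [407.3 196.3] hole [407.5 197.3] [14.6 15.7]
side tray 190 pred [252.8 216.6] hole [253.5 216.4] [11.  15.1]
side tray 215 pred [252.8 216.6] hole [253.6 216.2] [12.1 16.4]
side seat 190 pred [369.6 242.5] hole [369.7 243.1] [13.1 17.8]
side seat 215 pred [369.6 242.5] hole [369.7 243. ] [14.1 19.1]
```

Both rims are within 1 px of the predicted upright positions in both views.

```bash
python3 -c "
from rig import ticket
print(ticket.sign_off())"
```

```text
the job is handed in; nothing more can be done
None
```

The near-lane sleeve slid right down to the gauge's foot and is now seated home on the mixer base; the far-lane sleeve stopped at the step and stands upright in the tray, and the job is handed in at about 28 s.

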